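# Change a sample stage over from slides to a culture dish

### The job

Change the small sample stage over from slide to dish imaging, one part at a time: lift the slide insert out of the stage and park it in the square stand, then seat the dish insert in the stage opening, the small dish in the insert, the brass ring over the dish's rim, and last the black cover over the ring, each fully home and released. Keep the dish level all the while, as if it were full, and leave the oil bottle and the objective case where they stand.

Things in the scene. Friction and masses are not known exactly. Their poses are not given: they have to be found in the camera images.
- stage: fixed sample stage, place and yaw vary: bare aluminium plate 110 x 120 x 10 mm on four steel pillars, top face 60 mm above its origin; a round opening of 49 mm diameter through its middle, a short objective standing under it. Origin: on the table under the middle of the opening, z up. Right of it, gear up to 270 mm high stands behind the front strip: keep the hand's wide side along y there.
- stand: fixed dark grey square block 66 x 66 x 14 mm with a round recess of 49 mm diameter, 8 mm deep, in its top: the parking place for an insert. Origin: centre of its underside, on the table.
- slide_insert: loose black metal insert, starts in the stage: straight channel across its top, oblong window, two steel clips. Origin: centre of underside. Upward: boss 45 mm diameter, tapered foot, 0-6 mm; flange 61 mm diameter, 6-11 mm (grip its rim); raised parts within 50 mm diameter, to 17 mm. Home, the flange lies on the face round the hole: origin 54 mm above the stage's origin, or 8 mm above the stand's.
- dish_insert: loose black metal insert on the table: round seat, no channel. Origin: centre of underside. Boss and flange as the slide insert (flange 61 mm diameter, 6-11 mm, grip its rim); collar 50 mm diameter, 11-15 mm, chamfered. In the collar the dish seat: 37 mm diameter (41 at its chamfered mouth), floor 11 mm above the origin. Home, origin 54 mm above the stage's.
- dish: loose round dish, black wall, clear glass bottom, 34 mm diameter, 10 mm high, 15 g, open at the top, standing on the table. Origin: centre of its underside, z up. Home, its origin is 11 mm above the dish insert's origin and 6 mm of its wall stand out of the collar.
- ring: loose brass hold-down ring, 46 mm outer diameter, 10 mm high, lying right way up. Origin: centre of its underside. Below it is recessed 4 mm deep, 39 mm diameter (43 at the chamfered mouth), to go over the dish; above that a lip with a 24 mm hole rests on the dish's rim. Home, its origin is 6 mm above the dish's origin (17 mm above the dish insert's).
- cover: loose black round cover, an upturned cup: 59.4 mm outer, 53 mm inner diameter, hollow to 19 mm, roof at 23.5 mm; on the roof, in the middle, a knob of 18 mm diameter from 31 to 40.5 mm (14 mm neck below it), to grip it by. Origin: centre of its underside. Home, it fits round the dish insert's 50 mm collar and stands on the flange: origin 11 mm above the dish insert's.
- oil_bottle: loose small dropper bottle with brown oil and a black cap, 29 mm diameter, 83 mm high; bystander, not to be moved. Origin: centre of its underside.
- objective_case: loose screw case, white below and black above, 44 mm diameter, 60 mm high; bystander, not to be moved. Origin: centre of its underside.
There are look-alikes about, which are no part of the job. What is shaped like the dish but blue, orange or pink is not meant.

How it is judged:
By the outcome, as a careful person would: the job done as asked, in the order asked, and still so for the second after the job is handed in, with the robot touching nothing.
It also fails if it takes over 147 s, if anything falls off the work surface, if the arm or the gripper's body presses on something with over 40 N, if the wrist force passes 120 N, or if a joint passes its speed limit or range.

### The arm

A 7-joint arm with a two-finger parallel gripper is mounted at the origin on a cart in front of the work surface, level with it; the furniture and walls round the work are solid. World frame = base frame: x ahead of the robot, y to its left, z up, the work surface at z = 0. Lengths are in m, angles in rad, forces in N, time in s.
With the tool pointing down it reaches from about 0.35 to 0.9 m from the base axis. Payload 19.9 kg.
Tool frame: the origin (TCP) lies at the very end of the fingers, on their centre line; the grasp point (between the pads) lies 19 mm behind it; z points along the fingers, y is the line along which they close (so a half turn about z gives the same grasp; the last joint's range is limited). The gripper opens to 85 mm and grips with 20 to 120 N. Pads are 22 mm wide; open, the fingers measure 114 mm over their backs; the gripper's body (76 mm by 85 mm) begins 54 mm behind the grasp point. The pads swing forward as they close: fully open they stand 13 mm farther back than shut.
Start: joints at [1.133, 0.417, -0.01, 1.614, 0.005, 1.111, -0.053], TCP at [0.242, -0.576, 0.231] pointing down, gripper open.
Joint ranges: [-2.81, 2.81], [-0.39, 2.02], [-1.27, 1.25], [0.06, 2.57], [-1.19, 4.33], [0.19, 2], [-2.82, 2.82]. Speed limits (rad/s): [1.89, 1.89, 2.39, 2.39, 3.01, 3.01, 3.01].

### API

Orientations are given as a 3x3 rotation matrix whose columns are the frame's x, y, z axes.
In Python, from cell import * gives the robot as it stands.
- The arm moves only by the tool play_rows, never from a script. Its argument "steps" is a list of rows, each an object with "xyz": the shift along the tool's x, y, z in cm, a list of three; "dr": the turn, a rotation vector about the tool's x, y, z in rad, a list of three; "grip": the closure, from -1 (fully open) to 1 (shut). In form: [{"xyz": [x, y, z], "dr": [rx, ry, rz], "grip": grip}, ...]. A call has 1 to 10 rows; each row shifts and turns the commanded pose from where the row before left it, along the tool's axes as they then stand; what a row does not reach is not made up. A row lasts 1/10 s, in which the tool goes at most 50 mm and 8.59 degrees, less where a joint would pass 70% of its speed; a pose out of reach is approached as far as the arm can. A call is refused whole if a number of a shift passes 5 or a number of a turn 0.15, either way. A call with a gripper value outside its range is refused whole. The fingers move at their own pace and stop on an object; the grip force is fixed at half the most. Time passes only in rows, so rows that do not move let the fingers close. It gives the time, the measured TCP pose, the force, the opening and the grip force at its end, in the units of the state.
- get_state(): the state, without advancing time (a new reading comes with each control period).
- camera(name): name is "scene" or "top" or "wrist"; returns a dict with "img" (400x640x3 uint8, blue, green, red), "mtx" (3x3 intrinsics, pixels), "camera_from_world" (4x4, takes a point from world to camera coordinates). Camera axes: x right, y down, z forward; pixel columns grow to the right and rows downward; lengths in m; the calibration is good to about 2 mm. A picture is of the moment at which its call begins. There is no depth.
- hand_in(): hands the job in; it is judged then, once.
Trained networks look in a picture, given as the dict that the camera call returned (one of the last four; its "shot" number tells which), for a name from the list of things; names that differ only in an ending like _2 or _b are one class to them, and where a whole thing is asked for, a point or a joint stands for the part that bears it (a point fixed in the world has none). Each returns a list of dicts, best first, with "conf" (0 to 1); they miss things now and then, are a little off and sometimes report something else, mostly with a low value. They report only what shows in the picture. A call takes as long as a camera call. They do not tell look-alikes from the thing itself.
- masks_of(picture, target): "pixels" (400x640 bool, what is visible of it) and "xy" ([column, row] in pixels, amid what is visible of it).
The state is a dict: "time": time; "q": joint angles; "dq": joint speeds; "effort": joint torques, N m; "eef_pos": TCP position; "tool_rot": TCP orientation; "contact_force": force on the tool from outside, world axes, zero at the start; "ft_torque": the same for the moment, N m; "opening": finger opening in m; "finger_force": force on a finger pad.
Only numpy, scipy, OpenCV 4.12 (cv2) and the standard library are available. Lean on these libraries where they do the work, as an engineer would, in place of code of your own. Each camera call takes 0.05 s, during which the arm holds its last target. There are 200 camera calls.

## Working session

There is one attempt and no reset: what is moved stays moved. The work goes in short steps, Python scripts to look and compute and a tool call to move; the robot and the scene stay as the last step left them, time stands still between calls to the robot, and variables do not carry over. Pictures are saved under pics/ and viewed, at most 14 in all, crops included, and the job is handed in when it is done.

Besides the shell and the picture viewer there is one more tool, called after ">>>" by a JSON object that holds its "op" and its "data". play_rows: Moves the arm, as the interface text tells. Its arguments: {"type":"object","properties":{"steps":{"type":"array"}},"required":["steps"]}

```bash
ls; mkdir -p pics; cat > h.py <<'E'
from cell import *
import numpy as np, cv2
def ray(c,px,z):
    M=np.array(c["camera_from_world"]);K=np.array(c["mtx"])
    R=M[:3,:3];o=-R.T@M[:3,3]
    d=R.T@np.linalg.solve(K,[px[0],px[1],1.0])
    return o+d*(z-o[2])/d[2]
def proj(c,p):
    M=np.array(c["camera_from_world"]);q=M[:3,:3]@np.array(p)+M[:3,3]
    u=np.array(c["mtx"])@q;return u[:2]/u[2]
E
python3 - <<'E'
from h import *
s=get_state();print({k:np.round(v,3).tolist() for k,v in s.items()})
names="stage stand slide_insert dish_insert dish ring cover oil_bottle objective_case".split()
for n in ["scene","top"]:
    c=camera(n);cv2.imwrite(f"pics/{n}0.png",c["img"])
    M=np.array(c["camera_from_world"]);print(n,np.round(-M[:3,:3].T@M[:3,3],3))
    for t in names:
        print(t,[(round(m["conf"],2),np.round(m["xy"]).tolist(),int(m["pixels"].sum()),np.round(ray(c,m["xy"],0.01)[:2],3).tolist()) for m in masks_of(c,t)])
E
```

```text
pics
{'time': 0.0, 'q': [1.132, 0.418, -0.01, 1.614, 0.005, 1.111, -0.053], 'dq': [0.002, 0.001, 0.002, -0.001, -0.001, -0.001, 0.0], 'effort': [0.003, -86.443, 0.68, -43.489, 0.019, 0.007, 0.0], 'eef_pos': [0.241, -0.576, 0.231], 'tool_rot': [[0.922, 0.386, -0.001], [0.386, -0.922, 0.001], [-0.0, -0.001, -1.0]], 'contact_force': [0.255, 0.11, -0.047], 'ft_torque': [0.011, 0.025, 0.01], 'finger_force': 0.0, 'opening': 0.085}
scene [0.249 0.58  0.83 ]
stage [(0.69, [256.0, 291.0], 2493, [0.535, 0.254])]
stand [(0.56, [390.0, 142.0], 349, [0.394, -0.341])]
slide_insert [(0.33, [254.0, 286.0], 2381, [0.545, 0.245])]
dish_insert [(0.89, [316.0, 312.0], 519, [0.392, 0.247])]
dish [(0.73, [351.0, 266.0], 166, [0.359, 0.11]), (0.53, [321.0, 258.0], 157, [0.432, 0.12]), (0.51, [362.0, 240.0], 175, [0.359, 0.031])]
ring [(0.71, [337.0, 222.0], 192, [0.435, 0.006])]
cover [(0.74, [297.0, 353.0], 760, [0.392, 0.343])]
oil_bottle [(0.75, [370.0, 190.0], 204, [0.391, -0.132])]
objective_case [(0.61, [381.0, 164.0], 346, [0.392, -0.24])]
top [0.362 0.005 1.184]
stage [(0.84, [223.0, 189.0], 1555, [0.54, 0.27])]
stand [(0.95, [446.0, 239.0], 656, [0.399, -0.336]), (0.54, [222.0, 188.0], 1534, [0.544, 0.273])]
slide_insert [(0.61, [221.0, 184.0], 355, [0.553, 0.276])]
dish_insert [(0.57, [234.0, 241.0], 383, [0.398, 0.239])]
dish [(0.67, [420.0, 140.0], 95, [0.672, -0.276]), (0.62, [313.0, 256.0], 119, [0.356, 0.026]), (0.6, [276.0, 229.0], 115, [0.429, 0.123]), (0.45, [284.0, 255.0], 119, [0.36, 0.103]), (0.39, [319.0, 225.0], 126, [0.44, 0.008]), (0.38, [223.0, 188.0], 336, [0.542, 0.269])]
ring [(0.7, [327.0, 225.0], 106, [0.44, -0.015])]
cover [(0.88, [197.0, 241.0], 437, [0.399, 0.338]), (0.28, [401.0, 246.0], 274, [0.381, -0.212])]
oil_bottle [(0.56, [365.0, 244.0], 102, [0.387, -0.117])]
objective_case [(0.72, [401.0, 246.0], 275, [0.381, -0.213]), (0.43, [276.0, 229.0], 118, [0.429, 0.124])]
```

View pics/scene0.png

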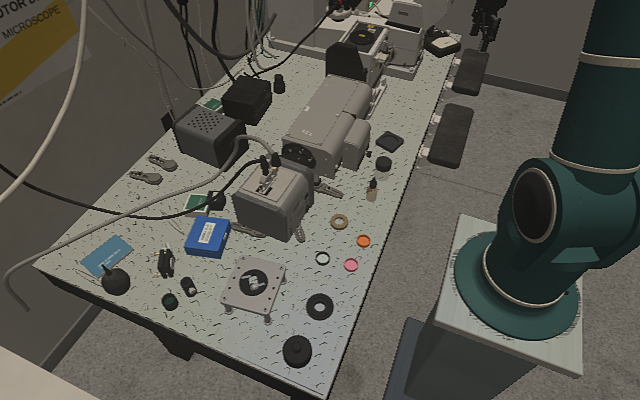

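View pics/top0.png

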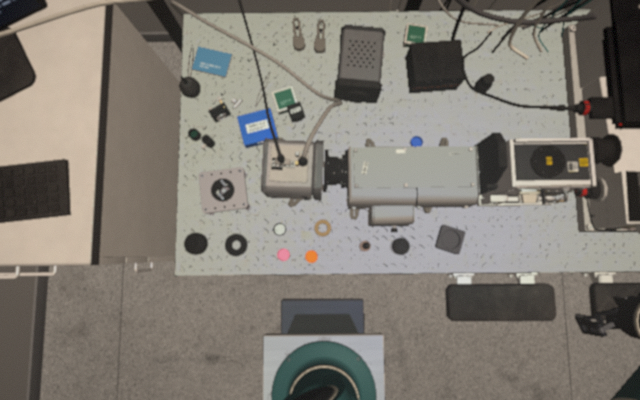

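Scene view: slide insert in stage (254,286), dish insert (319,307), cover (297,351), ring (340,221), stand (389,142), oil bottle (371,187) and case (384,163). Dish-shaped things: black/clear (322,258), pink (351,265), orange (363,241), blue (top view 417,142). Only the black-walled clear one fits the description. I'll confirm it with the wrist camera on the way over.

>>> {"op": "play_rows", "data": {"steps": [{"xyz": [0, 0, -2], "dr": [0, 0, 0.132], "grip": -1}, {"xyz": [0, 0, -2], "dr": [0, 0, 0.132], "grip": -1}, {"xyz": [0, 0, -2], "dr": [0, 0, 0.132], "grip": -1}, {"xyz": [2.5, -4, 0], "dr": [0, 0, 0], "grip": -1}, {"xyz": [2.5, -4, 0], "dr": [0, 0, 0], "grip": -1}, {"xyz": [2.5, -4, 0], "dr": [0, 0, 0], "grip": -1}, {"xyz": [2.5, -4, 0], "dr": [0, 0, 0], "grip": -1}, {"xyz": [2.5, -4, 0], "dr": [0, 0, 0], "grip": -1}, {"xyz": [2.5, -4, 0], "dr": [0, 0, 0], "grip": -1}, {"xyz": [0, 0, 0], "dr": [0, 0, 0], "grip": -1}]}}

```text
time: 2.0
eef_pos: [0.3948, -0.331, 0.2917]
tool_rot: [[1.0, 0.009, 0.001], [0.009, -1.0, 0.001], [0.001, -0.001, -1.0]]
contact_force: [-0.1, -0.8, -0.0]
opening: 0.0854
finger_force: 0.0
```

```bash
cat >> h.py <<'E'
def st():
    s=get_state();R=np.array(s["tool_rot"])
    print("t",round(s["time"],2),"p",np.round(s["eef_pos"],4),"yaw",round(np.arctan2(R[1,0],R[0,0]),3),"tilt",np.round(R[:2,2],3),"F",np.round(s["contact_force"],1),"op",round(s["opening"],4),"ff",round(s["finger_force"],1))
    return s
def look(n,ts,z,f=None):
    c=camera(n)
    if f: cv2.imwrite(f"pics/{f}.png",c["img"])
    for t in ts:
        print(n,t,[(round(m["conf"],2),np.round(m["xy"],1).tolist(),int(m["pixels"].sum()),np.round(ray(c,m["xy"],z)[:2],4).tolist()) for m in masks_of(c,t)])
    return c
E
python3 - <<'E'
from h import *
st();c=look("wrist",["stand","objective_case"],0.014,"w1")
M=np.array(c["camera_from_world"]);print(np.round(-M[:3,:3].T@M[:3,3],3),np.round(M[:3,:3],3),np.round(c["mtx"],1).tolist())
E
```

```text
t 2.0 p [ 0.3948 -0.331   0.2917] yaw 0.009 tilt [0.001 0.001] F [-0.1 -0.8 -0. ] op 0.0854 ff 0.0
wrist stand [(0.83, [328.1, 162.0], 2132, [0.3984, -0.3445])]
wrist objective_case [(0.68, [225.1, 175.0], 1224, [0.3787, -0.1981])]
[ 0.461 -0.33   0.435] [[ 0.007 -1.    -0.003]
 [-0.964 -0.008  0.265]
 [-0.265  0.001 -0.964]] [[300.4, 0.0, 317.2], [0.0, 300.4, 198.1], [0.0, 0.0, 1.0]]
```

>>> {"op": "play_rows", "data": {"steps": [{"xyz": [0, -4.5, 0], "dr": [0, 0, 0.009], "grip": -1}, {"xyz": [0, -4.5, 0], "dr": [0, 0, 0], "grip": -1}, {"xyz": [0, -4.5, 0], "dr": [0, 0, 0], "grip": -1}, {"xyz": [0, -4.5, 0], "dr": [0, 0, 0], "grip": -1}, {"xyz": [0, -4.5, 0], "dr": [0, 0, 0], "grip": -1}, {"xyz": [0, -4.5, 0], "dr": [0, 0, 0], "grip": -1}, {"xyz": [0, -4.5, 0], "dr": [0, 0, 0], "grip": -1}, {"xyz": [0, -4.5, 0], "dr": [0, 0, 0], "grip": -1}, {"xyz": [0, -4.5, 0], "dr": [0, 0, 0], "grip": -1}, {"xyz": [0, 0, 0], "dr": [0, 0, 0], "grip": -1}]}}

```text
time: 3.15
eef_pos: [0.3943, 0.0724, 0.2917]
tool_rot: [[1.0, -0.004, 0.001], [-0.004, -1.0, 0.001], [0.001, -0.001, -1.0]]
contact_force: [0.5, -1.7, -0.2]
opening: 0.0853
finger_force: 0.0
```

```bash
python3 - <<'E'
from h import *
st();c=look("wrist",["dish","ring","dish_insert","stage","slide_insert"],0.01,"w2")
E
```

```text
t 3.15 p [0.3943 0.0724 0.2917] yaw -0.004 tilt [0.001 0.001] F [ 0.5 -1.7 -0.2] op 0.0853 ff 0.0
wrist dish [(0.91, [349.3, 189.2], 413, [0.357, 0.0278]), (0.78, [286.9, 137.5], 439, [0.4314, 0.1162]), (0.56, [294.4, 187.4], 434, [0.3601, 0.1076])]
wrist ring [(0.85, [377.2, 142.1], 618, [0.4244, -0.0096])]
wrist dish_insert [(0.87, [198.3, 170.9], 1322, [0.385, 0.2447])]
wrist stage [(0.82, [158.7, 52.6], 8924, [0.5404, 0.2789]), (0.61, [148.6, 52.3], 2250, [0.5408, 0.2919])]
wrist slide_insert [(0.64, [146.3, 49.9], 2213, [0.5437, 0.2945])]
```

>>> {"op": "play_rows", "data": {"steps": [{"xyz": [1, -4.5, 0], "dr": [0, 0, 0], "grip": -1}, {"xyz": [2, -4.5, 0], "dr": [0, 0, 0], "grip": -1}, {"xyz": [2, -4.5, 0], "dr": [0, 0, 0], "grip": -1}, {"xyz": [2, -4, 0], "dr": [0, 0, 0], "grip": -1}, {"xyz": [2, 0, 0], "dr": [0, 0, 0], "grip": -1}, {"xyz": [2, 0, 0], "dr": [0, 0, 0], "grip": -1}, {"xyz": [0, 0, 0], "dr": [0, 0, 0], "grip": -1}]}}

```text
time: 4.15
eef_pos: [0.5079, 0.2413, 0.2903]
tool_rot: [[1.0, -0.011, -0.001], [-0.011, -1.0, -0.0], [-0.001, 0.0, -1.0]]
contact_force: [-0.8, 0.1, -0.9]
opening: 0.0855
finger_force: 0.0
```

```bash
python3 - <<'E'
from h import *
st();c=look("wrist",["stage","slide_insert","dish_insert","cover"],0.065,"w3")
E
```

```text
t 4.15 p [0.5079 0.2413 0.2903] yaw -0.011 tilt [-0.001 -0.   ] F [-0.8  0.1 -0.9] op 0.0855 ff 0.0
wrist stage [(0.93, [304.4, 148.3], 7065, [0.5355, 0.2581])]
wrist slide_insert [(0.77, [308.2, 161.4], 1672, [0.5195, 0.2538])]
wrist dish_insert [(0.89, [320.8, 247.1], 1024, [0.4046, 0.2394])]
wrist cover [(0.86, [252.4, 240.9], 1330, [0.4146, 0.33])]
```

View pics/w3.png

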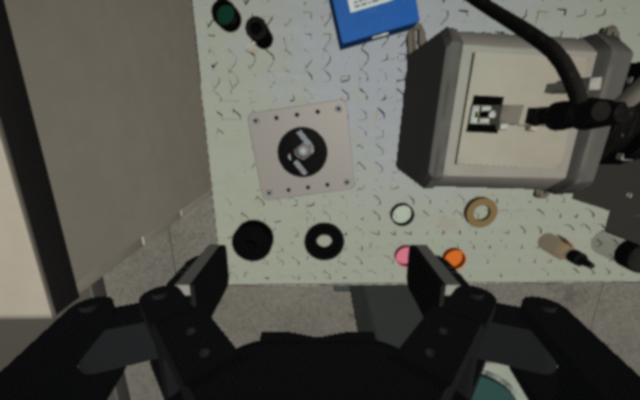

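```bash
python3 - <<'E'
import cv2
a=cv2.imread("pics/w2.png")[90:230,150:430]
cv2.imwrite("pics/w2c.png",cv2.resize(a,None,fx=2.8,fy=2.8,interpolation=2))
E
```

```text
(no output)
```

View pics/w2c.png

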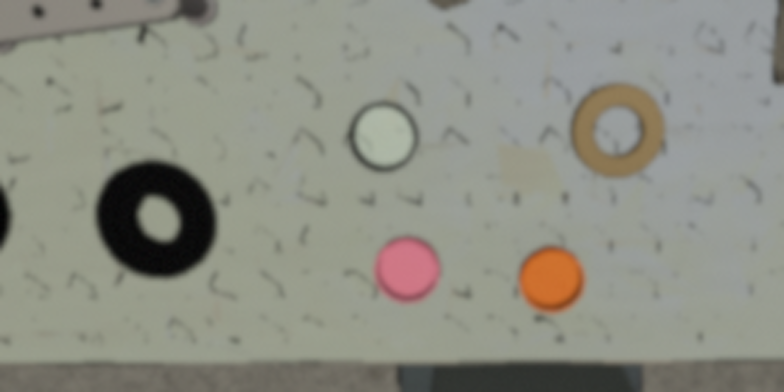

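w2 crop: the clear, black-walled dish is at crop (384,136) = w2 (287,138). The pink and orange discs lie below it and the ring is at (377,137). w3: slide insert in the stage at (303,151), cover (252,241), dish insert (325,241).

```bash
cat >> h.py <<'E'
def circ(c,p0,z,r,rmin=.85,rmax=1.15,dark=True,dbg=None):
    """rectify plane z round world p0 (1/4 mm/px), find circle radius r (m) by contour/gradient vote"""
    S=0.00025;H=int(0.06/S);g=cv2.cvtColor(c["img"],cv2.COLOR_BGR2GRAY)
    a=np.arange(-H,H+1)*S
    X,Y=np.meshgrid(p0[0]+a,p0[1]+a,indexing="ij")
    M=np.array(c["camera_from_world"]);P=np.stack([X,Y,np.full_like(X,z)],-1)@M[:3,:3].T+M[:3,3]
    u=P@np.array(c["mtx"]).T
    im=cv2.remap(g,(u[...,0]/u[...,2]).astype(np.float32),(u[...,1]/u[...,2]).astype(np.float32),cv2.INTER_CUBIC)
    im=cv2.GaussianBlur(im,(0,0),2).astype(np.float32)
    gx=cv2.Sobel(im,cv2.CV_32F,0,1,ksize=3);gy=cv2.Sobel(im,cv2.CV_32F,1,0,ksize=3)
    sg=1 if dark else -1
    best=[]
    th=np.linspace(0,2*np.pi,180,endpoint=False)
    def score(v):
        i=(v[0]/S+H+v[2]/S*np.cos(th)).astype(np.float32);j=(v[1]/S+H+v[2]/S*np.sin(th)).astype(np.float32)
        q=lambda G:cv2.remap(G,j[None],i[None],cv2.INTER_LINEAR)[0]
        d=sg*(q(gx)*np.cos(th)+q(gy)*np.sin(th))
        return -np.clip(d,0,np.inf).clip(0,60).mean()
    from scipy.optimize import minimize
    for dx in np.arange(-.012,.0121,.002):
        for dy in np.arange(-.012,.0121,.002):
            best.append((score((dx,dy,r)),dx,dy))
    best.sort();b=best[0]
    o=minimize(score,[b[1],b[2],r],method="Nelder-Mead",options=dict(initial_simplex=[[b[1],b[2],r],[b[1]+.002,b[2],r],[b[1],b[2]+.002,r],[b[1],b[2],r*1.05]],xatol=1e-5,fatol=1e-4))
    v=o.x
    if dbg:
        d=cv2.cvtColor(im.clip(0,255).astype(np.uint8),cv2.COLOR_GRAY2BGR)
        cv2.circle(d,(int(v[1]/S+H),int(v[0]/S+H)),int(v[2]/S),(0,0,255),1);cv2.imwrite(f"pics/{dbg}.png",d)
    return np.round([p0[0]+v[0],p0[1]+v[1],v[2],-o.fun],4)
E
python3 - <<'E'
from h import *
c=camera("wrist");cv2.imwrite("pics/w3b.png",c["img"])
for z,p,r,n in [(.065,(303,151),.0305,"slide"),(.011,(325,241),.0305,"dins"),(.0235,(252,241),.0297,"cover"),(.01,(402,214),.017,"dish"),(.01,(481,212),.023,"ring")]:
    p0=ray(c,p,z);print(n,np.round(p0,4),circ(c,p0,z,r,dbg="d_"+n))
E
cd pics; python3 -c "
import cv2,numpy as np
cv2.imwrite('dd.png',np.hstack([cv2.resize(cv2.imread(f'd_{n}.png'),(266,266)) for n in ['slide','dins','dish']]))"
```

```text
slide [0.5298 0.261  0.065 ] [5.30900e-01 2.61000e-01 3.00000e-02 5.96017e+01]
dins [0.3871 0.2333 0.011 ] [3.89400e-01 2.34500e-01 2.98000e-02 5.56732e+01]
cover [0.3935 0.3415 0.0235] [3.97200e-01 3.39900e-01 3.09000e-02 4.54585e+01]
dish [0.4289 0.1186 0.01  ] [4.31100e-01 1.18700e-01 1.77000e-02 4.81377e+01]
ring [0.4309 0.0016 0.01  ] [4.33400e-01 3.10000e-03 2.40000e-02 3.00896e+01]
```

View pics/dd.png

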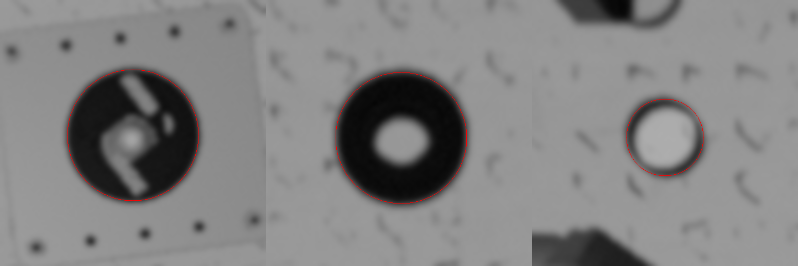

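Circle fits are good (fitted radii 30.0, 29.8 and 17.7 mm). Going down on the slide insert at (0.531, 0.261) with preshaped fingers.

>>> {"op": "play_rows", "data": {"steps": [{"xyz": [1.1, -1, 0], "dr": [0, 0, -0.011], "grip": -0.65}, {"xyz": [1.2, -1, 0], "dr": [0, 0, 0], "grip": -0.65}, {"xyz": [0, 0, 4], "dr": [0, 0, 0], "grip": -0.65}, {"xyz": [0, 0, 4], "dr": [0, 0, 0], "grip": -0.65}, {"xyz": [0, 0, 4], "dr": [0, 0, 0], "grip": -0.65}, {"xyz": [0, 0, 4], "dr": [0, 0, 0], "grip": -0.65}, {"xyz": [0, 0, 3], "dr": [0, 0, 0], "grip": -0.65}, {"xyz": [0, 0, 2], "dr": [0, 0, 0], "grip": -0.65}, {"xyz": [0, 0, 1.5], "dr": [0, 0, 0], "grip": -0.65}, {"xyz": [0, 0, 0], "dr": [0, 0, 0], "grip": -0.65}]}}

```text
time: 5.45
eef_pos: [0.528, 0.2623, 0.065]
tool_rot: [[1.0, 0.003, -0.002], [0.003, -1.0, -0.001], [-0.002, 0.001, -1.0]]
contact_force: [-0.8, -0.1, 0.2]
opening: 0.0708
finger_force: 0.0
```

```bash
python3 - <<'E'
from h import *
st();c=camera("wrist");cv2.imwrite("pics/w4.png",c["img"])
M=np.array(c["camera_from_world"]);print(np.round(-M[:3,:3].T@M[:3,3],3))
E
```

```text
t 5.45 p [0.528  0.2623 0.065 ] yaw 0.003 tilt [-0.002 -0.001] F [-0.8 -0.1  0.2] op 0.0708 ff 0.0
[0.595 0.263 0.208]
```

View pics/w4.png

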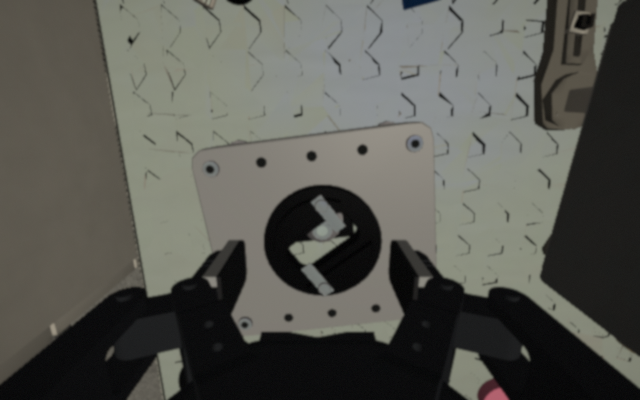

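w4: pads straddle the insert with its centre at (322,240), well aligned. Now feeling for the stage face to calibrate the tip depth.

>>> {"op": "play_rows", "data": {"steps": [{"xyz": [0.3, 0.1, 0.3], "dr": [0, 0, 0.003], "grip": -0.65}, {"xyz": [0, 0, 0.3], "dr": [0, 0, 0], "grip": -0.65}, {"xyz": [0, 0, 0.2], "dr": [0, 0, 0], "grip": -0.65}, {"xyz": [0, 0, 0.1], "dr": [0, 0, 0], "grip": -0.65}, {"xyz": [0, 0, 0], "dr": [0, 0, 0], "grip": -0.65}]}}

```text
time: 6.0
eef_pos: [0.5317, 0.2617, 0.0573]
tool_rot: [[1.0, -0.0, -0.0], [-0.0, -1.0, 0.0], [-0.0, -0.0, -1.0]]
contact_force: [-0.5, -0.5, 0.6]
opening: 0.0706
finger_force: 0.0
```

>>> {"op": "play_rows", "data": {"steps": [{"xyz": [0, 0, 0.1], "dr": [0, 0, 0], "grip": -0.65}, {"xyz": [0, 0, 0.1], "dr": [0, 0, 0], "grip": -0.65}, {"xyz": [0, 0, 0], "dr": [0, 0, 0], "grip": -0.65}]}}

```text
time: 6.3
eef_pos: [0.5317, 0.2617, 0.0552]
tool_rot: [[1.0, -0.0, -0.0], [-0.0, -1.0, 0.0], [-0.0, -0.0, -1.0]]
contact_force: [1.0, 0.5, 1.0]
opening: 0.0704
finger_force: 0.0
```

>>> {"op": "play_rows", "data": {"steps": [{"xyz": [0, 0, 0.1], "dr": [0, 0, 0], "grip": -0.65}, {"xyz": [0, 0, 0], "dr": [0, 0, 0], "grip": -0.65}]}}

```text
time: 6.5
eef_pos: [0.5317, 0.2617, 0.0542]
tool_rot: [[1.0, -0.0, -0.0], [-0.0, -1.0, 0.0], [-0.0, -0.0, -1.0]]
contact_force: [-0.1, 0.4, 0.6]
opening: 0.0705
finger_force: 0.0
```

>>> {"op": "play_rows", "data": {"steps": [{"xyz": [0, 0, 0.1], "dr": [0, 0, 0], "grip": -0.65}, {"xyz": [0, 0, 0], "dr": [0, 0, 0], "grip": -0.65}]}}

```text
time: 6.7
eef_pos: [0.5317, 0.2617, 0.0532]
tool_rot: [[1.0, -0.0, -0.0], [-0.0, -1.0, -0.0], [-0.0, 0.0, -1.0]]
contact_force: [-0.0, 0.7, 0.6]
opening: 0.0706
finger_force: 0.0
```

>>> {"op": "play_rows", "data": {"steps": [{"xyz": [0, 0, 0.05], "dr": [0, 0, 0], "grip": -0.65}, {"xyz": [0, 0, 0], "dr": [0, 0, 0], "grip": -0.65}]}}

```text
time: 6.9
eef_pos: [0.5317, 0.2617, 0.0527]
tool_rot: [[1.0, -0.0, -0.0], [-0.0, -1.0, 0.0], [-0.0, -0.0, -1.0]]
contact_force: [-0.5, 0.4, 0.0]
opening: 0.0704
finger_force: 0.0
```

>>> {"op": "play_rows", "data": {"steps": [{"xyz": [0, 0, 0.05], "dr": [0, 0, 0], "grip": -0.65}, {"xyz": [0, 0, 0], "dr": [0, 0, 0], "grip": -0.65}]}}

```text
time: 7.1
eef_pos: [0.5318, 0.2618, 0.0523]
tool_rot: [[1.0, -0.0, -0.0], [-0.0, -1.0, 0.0], [-0.0, -0.0, -1.0]]
contact_force: [0.6, 0.7, -0.3]
opening: 0.0703
finger_force: 0.0
```

>>> {"op": "play_rows", "data": {"steps": [{"xyz": [0, 0, 0.06], "dr": [0, 0, 0], "grip": -0.65}, {"xyz": [0, 0, 0], "dr": [0, 0, 0], "grip": -0.65}]}}

```text
time: 7.3
eef_pos: [0.5318, 0.2618, 0.0522]
tool_rot: [[1.0, -0.0, 0.0], [-0.0, -1.0, -0.0], [0.0, 0.0, -1.0]]
contact_force: [-4.5, -2.9, 9.9]
opening: 0.0701
finger_force: 5.5
```

>>> {"op": "play_rows", "data": {"steps": [{"xyz": [0, 0, 0.06], "dr": [0, 0, 0], "grip": -0.65}, {"xyz": [0, 0, 0], "dr": [0, 0, 0], "grip": -0.65}]}}

```text
time: 7.5
eef_pos: [0.5318, 0.2618, 0.0521]
tool_rot: [[1.0, -0.0, 0.0], [-0.0, -1.0, -0.0], [0.0, 0.0, -1.0]]
contact_force: [-7.9, -5.3, 21.9]
opening: 0.0704
finger_force: 10.8
```

>>> {"op": "play_rows", "data": {"steps": [{"xyz": [0, 0, 0.06], "dr": [0, 0, 0], "grip": -0.65}, {"xyz": [0, 0, 0], "dr": [0, 0, 0], "grip": -0.65}]}}

```text
time: 7.7
eef_pos: [0.5318, 0.2618, 0.0521]
tool_rot: [[1.0, -0.0, 0.001], [-0.0, -1.0, -0.001], [0.001, 0.001, -1.0]]
contact_force: [-11.0, -7.5, 31.5]
opening: 0.0706
finger_force: 16.1
```

Stage face contact at TCP z=0.0522 with a 70 mm opening: the tips stand back 7.8 mm, as my linkage model predicts (5.3 at 61, 2.3 at 46, 0.8 at 34 mm). Raise 5 mm and grip.

>>> {"op": "play_rows", "data": {"steps": [{"xyz": [0, 0, -0.5], "dr": [0, 0, 0], "grip": -0.65}, {"xyz": [0, 0, 0], "dr": [0, 0, 0], "grip": -0.5}, {"xyz": [0, 0, 0], "dr": [0, 0, 0], "grip": -0.4}, {"xyz": [0, 0, 0], "dr": [0, 0, 0], "grip": 0}, {"xyz": [0, 0, 0], "dr": [0, 0, 0], "grip": 1}, {"xyz": [0, 0, 0], "dr": [0, 0, 0], "grip": 1}, {"xyz": [0, 0, 0], "dr": [0, 0, 0], "grip": 1}]}}

```text
time: 8.4
eef_pos: [0.532, 0.2618, 0.0564]
tool_rot: [[1.0, -0.0, 0.001], [-0.0, -1.0, -0.0], [0.001, 0.0, -1.0]]
contact_force: [-6.4, -5.3, 24.3]
opening: 0.0576
finger_force: 58.8
```

>>> {"op": "play_rows", "data": {"steps": [{"xyz": [0, 0, -0.1], "dr": [0, 0, 0], "grip": 1}, {"xyz": [0, 0, -0.1], "dr": [0, 0, 0], "grip": 1}, {"xyz": [0, 0, -0.2], "dr": [0, 0, 0], "grip": 1}, {"xyz": [0, 0, -0.4], "dr": [0, 0, 0], "grip": 1}, {"xyz": [0, 0, -0.6], "dr": [0, 0, 0], "grip": 1}, {"xyz": [0, 0, -0.6], "dr": [0, 0, 0], "grip": 1}, {"xyz": [0, 0, 0], "dr": [0, 0, 0], "grip": 1}, {"xyz": [0, 0, 0], "dr": [0, 0, 0], "grip": 1}]}}

```text
time: 9.2
eef_pos: [0.5318, 0.2617, 0.0757]
tool_rot: [[1.0, -0.0, 0.0], [-0.0, -1.0, 0.0], [0.0, -0.0, -1.0]]
contact_force: [0.6, 0.1, -1.2]
opening: 0.0574
finger_force: 63.9
```

```bash
python3 - <<'E'
from h import *
st();c=camera("wrist");cv2.imwrite("pics/w5.png",cv2.resize(c["img"][130:330,160:480],None,fx=2.4,fy=2.4))
E
```

```text
t 9.2 p [0.5318 0.2617 0.0757] yaw -0.0 tilt [0. 0.] F [ 0.6  0.1 -1.2] op 0.0574 ff 63.9
```

View pics/w5.png

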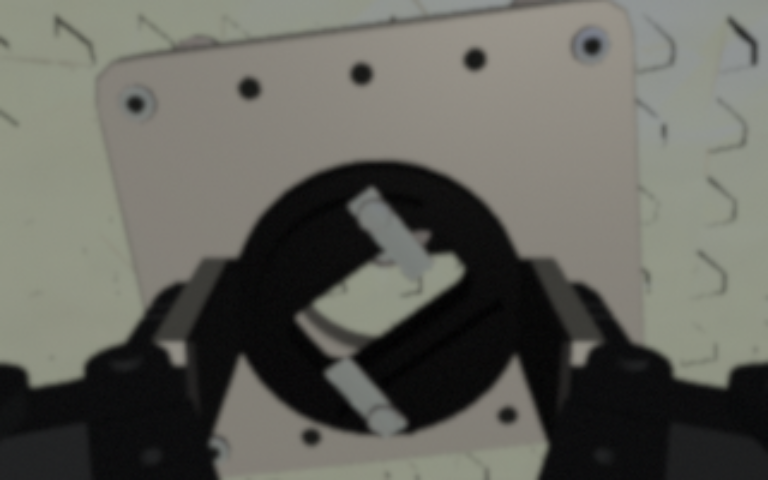

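w5: insert cleanly out of the hole, level in the pads. Lift and carry it back over the front strip.

>>> {"op": "play_rows", "data": {"steps": [{"xyz": [0, 0, -3], "dr": [0, 0, 0], "grip": 1}, {"xyz": [0, 0, -4.5], "dr": [0, 0, 0], "grip": 1}, {"xyz": [-1, 0, -4.5], "dr": [0, 0, 0], "grip": 1}, {"xyz": [-4, 0, 0], "dr": [0, 0, 0], "grip": 1}, {"xyz": [-4, 0, 0], "dr": [0, 0, 0], "grip": 1}, {"xyz": [-4, 2, 0], "dr": [0, 0, 0], "grip": 1}, {"xyz": [-2, 4, 0], "dr": [0, 0, 0], "grip": 1}, {"xyz": [-1, 4.5, 0], "dr": [0, 0, 0], "grip": 1}, {"xyz": [-1, 4.5, 0], "dr": [0, 0, 0], "grip": 1}, {"xyz": [-1, 4.5, 0], "dr": [0, 0, 0], "grip": 1}]}}

```text
time: 10.25
eef_pos: [0.3509, 0.0652, 0.1955]
tool_rot: [[1.0, -0.0, 0.001], [-0.0, -1.0, -0.0], [0.001, 0.0, -1.0]]
contact_force: [1.6, -1.8, -0.5]
opening: 0.0571
finger_force: 64.3
```

>>> {"op": "play_rows", "data": {"steps": [{"xyz": [-1, 4.5, 0], "dr": [0, 0, 0], "grip": 1}, {"xyz": [-1, 4.5, 0], "dr": [0, 0, 0], "grip": 1}, {"xyz": [0, 4.5, 0], "dr": [0, 0, 0], "grip": 1}, {"xyz": [0, 4.5, 0], "dr": [0, 0, 0], "grip": 1}, {"xyz": [0, 4.5, 0], "dr": [0, 0, 0], "grip": 1}, {"xyz": [0, 4.5, 0], "dr": [0, 0, 0], "grip": 1}, {"xyz": [0, 4.5, 0], "dr": [0, 0, 0], "grip": 1}, {"xyz": [0, 4.5, 0], "dr": [0, 0, 0], "grip": 1}, {"xyz": [0, 4, 0], "dr": [0, 0, 0], "grip": 1}, {"xyz": [0, 0, 0], "dr": [0, 0, 0], "grip": 1}]}}

```text
time: 11.25
eef_pos: [0.3306, -0.3375, 0.1951]
tool_rot: [[1.0, -0.005, -0.0], [-0.005, -1.0, -0.001], [-0.0, 0.001, -1.0]]
contact_force: [-0.1, 0.3, -1.7]
opening: 0.0574
finger_force: 64.4
```

```bash
python3 - <<'E'
from h import *
s=st();c=look("wrist",["stand"],0.014,"w6")
p=s["eef_pos"]
print("held",circ(c,[p[0],p[1]],p[2]-.0564+.065,.0305,dbg="d6h"))
p0=ray(c,masks_of(c,"stand")[0]["xy"],.014)
for r in (.0245,): print("stand",circ(c,p0,.014,r,dark=True,dbg="d6"))
a=cv2.imread("pics/d6.png");b=cv2.imread("pics/d6h.png");w=cv2.imread("pics/w6.png")
cv2.imwrite("pics/d6a.png",np.hstack([cv2.resize(x,(266,266)) for x in (a,b,w)]))
E
```

```text
t 11.25 p [ 0.3306 -0.3375  0.1951] yaw -0.005 tilt [-0.    -0.001] F [-0.1  0.3 -1.7] op 0.0574 ff 64.4
wrist stand [(0.68, [322.8, 114.4], 4142, [0.3979, -0.3425])]
held [ 3.29700e-01 -3.36300e-01  3.05000e-02  4.17738e+01]
stand [ 0.3868 -0.3491  0.025  18.0128]
```

View pics/d6a.png

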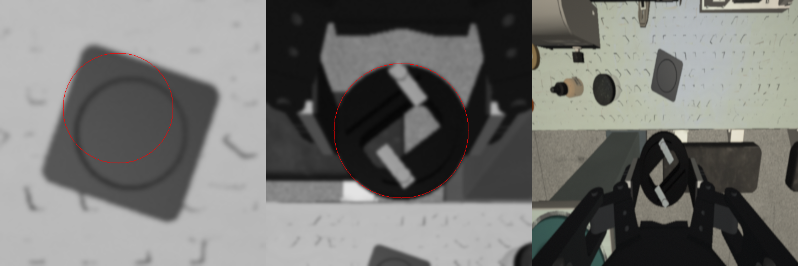

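>>> {"op": "play_rows", "data": {"steps": [{"xyz": [0, 0, 4], "dr": [0, 0, -0.005], "grip": 1}, {"xyz": [0, 0, 4], "dr": [0, 0, 0], "grip": 1}, {"xyz": [0, 0, 3], "dr": [0, 0, 0], "grip": 1}, {"xyz": [0, 0, 0], "dr": [0, 0, 0], "grip": 1}, {"xyz": [0, 0, 0], "dr": [0, 0, 0], "grip": 1}]}}

```text
time: 11.9
eef_pos: [0.332, -0.3326, 0.0863]
tool_rot: [[1.0, 0.006, -0.0], [0.006, -1.0, 0.0], [-0.0, -0.0, -1.0]]
contact_force: [0.5, -0.0, 0.1]
opening: 0.0571
finger_force: 64.5
```

```bash
cat >> h.py <<'E'
def rect(c,p0,z,side,dbg=None):
    S=0.00025;H=int(0.06/S);a=np.arange(-H,H+1)*S
    X,Y=np.meshgrid(p0[0]+a,p0[1]+a,indexing="ij")
    M=np.array(c["camera_from_world"]);P=np.stack([X,Y,np.full_like(X,z)],-1)@M[:3,:3].T+M[:3,3]
    u=P@np.array(c["mtx"]).T;g=cv2.cvtColor(c["img"],cv2.COLOR_BGR2GRAY)
    im=cv2.remap(g,(u[...,0]/u[...,2]).astype(np.float32),(u[...,1]/u[...,2]).astype(np.float32),cv2.INTER_CUBIC)
    t,b=cv2.threshold(cv2.GaussianBlur(im,(0,0),3),0,255,cv2.THRESH_BINARY_INV+cv2.THRESH_OTSU)
    cs,_=cv2.findContours(b,0,1);k=max(cs,key=lambda q:cv2.contourArea(q) if cv2.pointPolygonTest(q,(H,H),False)>0 else 0)
    (j,i),wh,an=cv2.minAreaRect(k)
    if dbg:cv2.imwrite(f"pics/{dbg}.png",im)
    return np.round([p0[0]+(i-H)*S,p0[1]+(j-H)*S,wh[0]*S,wh[1]*S],4),an
E
cat > m.py <<'E'
from h import *
s=st();c=look("wrist",["stand"],0.014,"w7")
p=s["eef_pos"]
print("held",circ(c,[p[0],p[1]],p[2]-.0564+.065,.0305,dbg="d7h"))
p0=ray(c,masks_of(c,"stand")[0]["xy"],.014)
print("stand",rect(c,p0,.014,.066,"d7"))
E
python3 m.py
```

```text
t 11.9 p [ 0.332  -0.3326  0.0863] yaw 0.006 tilt [-0.  0.] F [ 0.5 -0.   0.1] op 0.0571 ff 64.5
wrist stand [(0.65, [334.6, 113.3], 9195, [0.4, -0.343])]
held [ 3.3160e-01 -3.3140e-01  3.0600e-02  4.0358e+01]
stand (array([ 0.4006, -0.3444,  0.0661,  0.071 ]), 18.90457534790039)
```

```bash
python3 - <<'E'
from h import *
c=camera("wrist")
p0=np.array([.4,-.343])
# template fit of top square: edges dark inside, bright outside, free yaw
S=0.00025;H=240;a=np.arange(-H,H+1)*S
X,Y=np.meshgrid(p0[0]+a,p0[1]+a,indexing="ij")
M=np.array(c["camera_from_world"]);P=np.stack([X,Y,np.full_like(X,.014)],-1)@M[:3,:3].T+M[:3,3]
u=P@np.array(c["mtx"]).T;g=cv2.cvtColor(c["img"],cv2.COLOR_BGR2GRAY)
im=cv2.remap(g,(u[...,0]/u[...,2]).astype(np.float32),(u[...,1]/u[...,2]).astype(np.float32),cv2.INTER_CUBIC)
# dark thin ring: recess edge r=.0245
f=cv2.GaussianBlur(im,(0,0),2).astype(np.float32);f=f-cv2.GaussianBlur(f,(0,0),10)
th=np.linspace(0,2*np.pi,240,endpoint=False);best=[]
for r in np.arange(.0235,.0256,.00025):
  k=np.zeros((241,241),np.float32);cv2.circle(k,(120,120),int(round(r/S)),1,3);k/=k.sum()
  q=cv2.filter2D(np.clip(f,-15,15),-1,k)[160:321,160:321];i=np.unravel_index(q.argmin(),q.shape)
  best.append((float(q.min()),round(r,5),p0[0]+(i[0]-80)*S,p0[1]+(i[1]-80)*S,i))
b=min(best);print(b)
d=cv2.cvtColor(im,cv2.COLOR_GRAY2BGR);cv2.circle(d,(int(b[4][1]+160),int(b[4][0]+160)),int(b[1]/S),(0,0,255),1)
cv2.imwrite("pics/d7.png",d)
E
```

```text
(-12.826990127563477, np.float64(0.0245), np.float64(0.39825000000000005), np.float64(-0.3435), (np.int64(73), np.int64(78)))
```

View pics/d7.png

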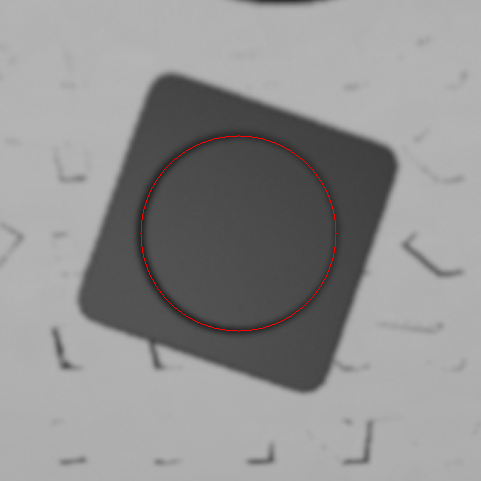

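The recess circle fits exactly at (0.3983,-0.3435); it needs +6.7 cm x and +1.2 cm tool y from the held insert. Moving over and down.

>>> {"op": "play_rows", "data": {"steps": [{"xyz": [2.2, 0.4, 0], "dr": [0, 0, 0.006], "grip": 1}, {"xyz": [2.2, 0.4, 0], "dr": [0, 0, 0], "grip": 1}, {"xyz": [2.25, 0.45, 0], "dr": [0, 0, 0], "grip": 1}, {"xyz": [0, 0, 2], "dr": [0, 0, 0], "grip": 1}, {"xyz": [0, 0, 2], "dr": [0, 0, 0], "grip": 1}, {"xyz": [0, 0, 1.6], "dr": [0, 0, 0], "grip": 1}, {"xyz": [0, 0, 0], "dr": [0, 0, 0], "grip": 1}, {"xyz": [0, 0, 0], "dr": [0, 0, 0], "grip": 1}]}}

```text
time: 12.9
eef_pos: [0.3985, -0.3459, 0.0305]
tool_rot: [[1.0, -0.001, 0.001], [-0.001, -1.0, -0.0], [0.001, 0.0, -1.0]]
contact_force: [0.2, -0.5, 0.2]
opening: 0.0569
finger_force: 64.5
```

>>> {"op": "play_rows", "data": {"steps": [{"xyz": [0, -0.12, 0.5], "dr": [0, 0, 0], "grip": 1}, {"xyz": [0, 0, 0.5], "dr": [0, 0, 0], "grip": 1}, {"xyz": [0, 0, 0.4], "dr": [0, 0, 0], "grip": 1}, {"xyz": [0, 0, 0.3], "dr": [0, 0, 0], "grip": 1}, {"xyz": [0, 0, 0.2], "dr": [0, 0, 0], "grip": 1}, {"xyz": [0, 0, 0], "dr": [0, 0, 0], "grip": 1}]}}

```text
time: 13.5
eef_pos: [0.3981, -0.3444, 0.0107]
tool_rot: [[1.0, -0.001, -0.0], [-0.001, -1.0, 0.0], [-0.0, -0.0, -1.0]]
contact_force: [-2.9, 1.3, 6.7]
opening: 0.0573
finger_force: 65.7
```

>>> {"op": "play_rows", "data": {"steps": [{"xyz": [0, 0, 0], "dr": [0, 0, 0], "grip": -0.3}, {"xyz": [0, 0, 0], "dr": [0, 0, 0], "grip": -0.65}, {"xyz": [0, 0, 0], "dr": [0, 0, 0], "grip": -0.65}, {"xyz": [0, 0, -0.5], "dr": [0, 0, 0], "grip": -0.65}, {"xyz": [0, 0, -2], "dr": [0, 0, 0], "grip": -0.65}, {"xyz": [0, 0, -4], "dr": [0, 0, 0], "grip": -0.65}, {"xyz": [-1, 0, -5], "dr": [0, 0, 0], "grip": -0.65}, {"xyz": [-2, 0, -5], "dr": [0, 0, 0], "grip": -0.65}, {"xyz": [-2, 0, 0], "dr": [0, 0, 0], "grip": -0.65}, {"xyz": [0, 0, 0], "dr": [0, 0, 0], "grip": -0.65}]}}

```text
time: 14.5
eef_pos: [0.348, -0.3451, 0.1725]
tool_rot: [[1.0, -0.003, 0.001], [-0.003, -1.0, -0.002], [0.001, 0.002, -1.0]]
contact_force: [0.3, 0.2, -0.5]
opening: 0.0708
finger_force: 0.0
```

```bash
python3 - <<'E'
from h import *
s=st();c=look("wrist",["slide_insert"],.025,"w8")
print(circ(c,[.398,-.3435],.025,.0305,dbg="d8"))
cv2.imwrite("pics/d8a.png",np.hstack([cv2.imread("pics/d8.png")[:400,:400],c["img"][20:420,150:550][:380] if 0 else cv2.resize(c["img"],(400,400))]))
E
```

```text
t 14.5 p [ 0.348  -0.3451  0.1725] yaw -0.003 tilt [ 0.001 -0.002] F [ 0.3  0.2 -0.5] op 0.0708 ff 0.0
wrist slide_insert [(0.97, [310.3, 128.8], 2547, [0.4025, -0.3378])]
[ 3.97100e-01 -3.43100e-01  3.02000e-02  3.34913e+01]
```

View pics/d8a.png

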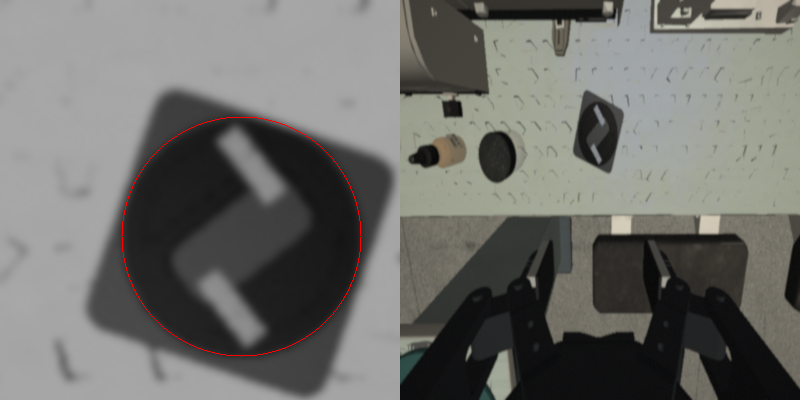

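w8: the slide insert is seated in the stand, concentric with the recess. The camera reads about (-1.0, +1.3) mm off the TCP, and I'll use that. Next, the dish insert.

>>> {"op": "play_rows", "data": {"steps": [{"xyz": [0, -4.5, 0], "dr": [0, 0, 0], "grip": -0.65}, {"xyz": [0, -4.8, 0], "dr": [0, 0, 0], "grip": -0.65}, {"xyz": [0, -4.8, 0], "dr": [0, 0, 0], "grip": -0.65}, {"xyz": [0, -4.8, 0], "dr": [0, 0, 0], "grip": -0.65}, {"xyz": [0, -4.8, 0], "dr": [0, 0, 0], "grip": -0.65}, {"xyz": [0, -4.8, 0], "dr": [0, 0, 0], "grip": -0.65}, {"xyz": [0, -4.8, 0], "dr": [0, 0, 0], "grip": -0.65}, {"xyz": [0, -4.8, 0], "dr": [0, 0, 0], "grip": -0.65}, {"xyz": [0, -4.8, 0], "dr": [0, 0, 0], "grip": -0.65}, {"xyz": [0, -4.8, 0], "dr": [0, 0, 0], "grip": -0.65}]}}

```text
time: 15.6
eef_pos: [0.3499, 0.1352, 0.1709]
tool_rot: [[1.0, -0.0, -0.0], [-0.0, -1.0, 0.001], [-0.0, -0.001, -1.0]]
contact_force: [2.0, -1.4, -0.6]
opening: 0.0705
finger_force: 0.0
```

>>> {"op": "play_rows", "data": {"steps": [{"xyz": [0, -4.5, 0], "dr": [0, 0, 0], "grip": -0.65}, {"xyz": [0, -4, 0], "dr": [0, 0, 0], "grip": -0.65}, {"xyz": [0, -1.6, 0], "dr": [0, 0, 0], "grip": -0.65}, {"xyz": [0, 0, 0], "dr": [0, 0, 0], "grip": -0.65}, {"xyz": [0, 0, 0], "dr": [0, 0, 0], "grip": -0.65}]}}

```text
time: 16.1
eef_pos: [0.3501, 0.2338, 0.1705]
tool_rot: [[1.0, -0.0, -0.002], [-0.0, -1.0, 0.0], [-0.002, -0.0, -1.0]]
contact_force: [-0.9, -0.1, -0.2]
opening: 0.0704
finger_force: 0.0
```

```bash
python3 - <<'E'
from h import *
s=st();c=look("wrist",["dish_insert","cover"],.011,"w9")
print(circ(c,[.389,.2345],.011,.0305,dbg="d9"))
E
```

```text
t 16.1 p [0.3501 0.2338 0.1705] yaw -0.0 tilt [-0.002  0.   ] F [-0.9 -0.1 -0.2] op 0.0704 ff 0.0
wrist dish_insert [(0.87, [320.4, 155.8], 2599, [0.3771, 0.2319])]
wrist cover [(0.87, [207.5, 139.3], 3348, [0.3936, 0.3439])]
[3.889e-01 2.343e-01 3.020e-02 6.000e+01]
```

>>> {"op": "play_rows", "data": {"steps": [{"xyz": [2, 0.1, 2], "dr": [0, 0, 0], "grip": -0.65}, {"xyz": [2, 0, 4], "dr": [0, 0, 0], "grip": -0.65}, {"xyz": [0, 0, 4], "dr": [0, 0, 0], "grip": -0.65}, {"xyz": [0, 0, 3.5], "dr": [0, 0, 0], "grip": -0.65}, {"xyz": [0, 0, 1.5], "dr": [0, 0, 0], "grip": -0.65}, {"xyz": [0, 0, 0], "dr": [0, 0, 0], "grip": -0.65}, {"xyz": [0, 0, 0], "dr": [0, 0, 0], "grip": -0.65}]}}

```text
time: 16.95
eef_pos: [0.3907, 0.2323, 0.0215]
tool_rot: [[1.0, -0.002, 0.0], [-0.002, -1.0, 0.0], [0.0, -0.0, -1.0]]
contact_force: [-0.4, -0.4, 0.9]
opening: 0.0702
finger_force: 0.0
```

>>> {"op": "play_rows", "data": {"steps": [{"xyz": [-0.08, -0.07, 1], "dr": [0, 0, 0], "grip": -0.65}, {"xyz": [0, 0, 0.6], "dr": [0, 0, 0], "grip": -0.65}, {"xyz": [0, 0, 0.25], "dr": [0, 0, 0], "grip": -0.6}, {"xyz": [0, 0, 0], "dr": [0, 0, 0], "grip": -0.5}, {"xyz": [0, 0, 0], "dr": [0, 0, 0], "grip": -0.4}, {"xyz": [0, 0, 0], "dr": [0, 0, 0], "grip": 0}, {"xyz": [0, 0, 0], "dr": [0, 0, 0], "grip": 1}, {"xyz": [0, 0, 0], "dr": [0, 0, 0], "grip": 1}, {"xyz": [0, 0, 0], "dr": [0, 0, 0], "grip": 1}]}}

```text
time: 17.85
eef_pos: [0.3897, 0.2333, 0.0032]
tool_rot: [[1.0, -0.001, 0.001], [-0.001, -1.0, -0.0], [0.001, 0.0, -1.0]]
contact_force: [-6.1, -2.9, 20.8]
opening: 0.0573
finger_force: 59.4
```

>>> {"op": "play_rows", "data": {"steps": [{"xyz": [0, 0, -0.3], "dr": [0, 0, 0], "grip": 1}, {"xyz": [0, 0, -1], "dr": [0, 0, 0], "grip": 1}, {"xyz": [0, 0, -3], "dr": [0, 0, 0], "grip": 1}, {"xyz": [0, 0, -4], "dr": [0, 0, 0], "grip": 1}, {"xyz": [0, 0, -4], "dr": [0, 0, 0], "grip": 1}, {"xyz": [2, -0.7, -1], "dr": [0, 0, 0], "grip": 1}, {"xyz": [3, -1, 0], "dr": [0, 0, 0], "grip": 1}, {"xyz": [2.5, -1, 0], "dr": [0, 0, 0], "grip": 1}, {"xyz": [0, 0, 0], "dr": [0, 0, 0], "grip": 1}, {"xyz": [0, 0, 0], "dr": [0, 0, 0], "grip": 1}]}}

```text
time: 18.85
eef_pos: [0.4644, 0.2602, 0.1357]
tool_rot: [[1.0, -0.001, -0.001], [-0.001, -1.0, 0.0], [-0.001, -0.0, -1.0]]
contact_force: [-1.1, 0.1, -0.5]
opening: 0.0571
finger_force: 64.0
```

```bash
cat >> h.py <<'E'
def held(c,s,dz,r): # circle of a held part, dz above TCP
    p=s["eef_pos"];v=circ(c,p[:2],p[2]+dz,r,dbg="dh");print("held rel TCP mm",np.round((v[:2]-p[:2])*1000,2),v[2:]);return v
E
python3 - <<'E'
from h import *
s=st();c=camera("wrist");cv2.imwrite("pics/w10.png",c["img"])
h=held(c,s,.0078,.0305)
v=circ(c,[.531,.261],.060,.0245,dbg="d10");print("hole",v,"move",np.round((v[:2]-h[:2])*100,3))
cv2.imwrite("pics/d10a.png",np.hstack([cv2.resize(x,(390,390)) for x in (cv2.imread("pics/d10.png"),cv2.imread("pics/dh.png"))]))
E
```

```text
t 18.85 p [0.4644 0.2602 0.1357] yaw -0.001 tilt [-0.001  0.   ] F [-1.1  0.1 -0.5] op 0.0571 ff 64.0
held rel TCP mm [0.17 0.59] [3.03000e-02 4.73871e+01]
hole [5.30800e-01 2.60800e-01 2.52000e-02 5.17143e+01] move [6.62 0.  ]
```

View pics/d10a.png

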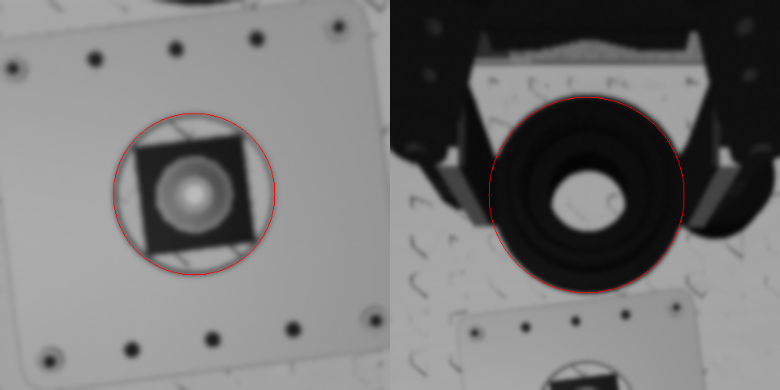

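The hole centre agrees with the centroid of the four corner screws: (0.5308, 0.2608). Move +6.6 cm x and lower.

>>> {"op": "play_rows", "data": {"steps": [{"xyz": [2.2, 0, 0], "dr": [0, 0, 0], "grip": 1}, {"xyz": [2.2, 0, 0], "dr": [0, 0, 0], "grip": 1}, {"xyz": [2.2, 0, 0], "dr": [0, 0, 0], "grip": 1}, {"xyz": [0, 0, 2.5], "dr": [0, 0, 0], "grip": 1}, {"xyz": [0, 0, 2.5], "dr": [0, 0, 0], "grip": 1}, {"xyz": [0, 0, 0], "dr": [0, 0, 0], "grip": 1}, {"xyz": [0, 0, 0], "dr": [0, 0, 0], "grip": 1}]}}

```text
time: 19.6
eef_pos: [0.5302, 0.2602, 0.0862]
tool_rot: [[1.0, -0.001, -0.0], [-0.001, -1.0, 0.0], [-0.0, -0.0, -1.0]]
contact_force: [0.2, 0.1, 0.7]
opening: 0.057
finger_force: 64.1
```

>>> {"op": "play_rows", "data": {"steps": [{"xyz": [0.05, 0.02, 1], "dr": [0, 0, 0], "grip": 1}, {"xyz": [0, 0, 1], "dr": [0, 0, 0], "grip": 1}, {"xyz": [0, 0, 0.4], "dr": [0, 0, 0], "grip": 1}, {"xyz": [0, 0, 0.3], "dr": [0, 0, 0], "grip": 1}, {"xyz": [0, 0, 0.15], "dr": [0, 0, 0], "grip": 1}, {"xyz": [0, 0, 0.1], "dr": [0, 0, 0], "grip": 1}, {"xyz": [0, 0, 0], "dr": [0, 0, 0], "grip": 1}]}}

```text
time: 20.3
eef_pos: [0.5311, 0.2599, 0.0573]
tool_rot: [[1.0, -0.001, 0.0], [-0.001, -1.0, -0.001], [0.0, 0.001, -1.0]]
contact_force: [-10.7, -7.3, 26.4]
opening: 0.057
finger_force: 68.0
```

>>> {"op": "play_rows", "data": {"steps": [{"xyz": [0, 0, -0.1], "dr": [0, 0, 0], "grip": -0.3}, {"xyz": [0, 0, 0], "dr": [0, 0, 0], "grip": -0.65}, {"xyz": [0, 0, 0], "dr": [0, 0, 0], "grip": -0.65}, {"xyz": [0, 0, -0.5], "dr": [0, 0, 0], "grip": -0.65}, {"xyz": [0, 0, -2], "dr": [0, 0, 0], "grip": -0.65}, {"xyz": [-1, 0, -4], "dr": [0, 0, 0], "grip": -0.65}, {"xyz": [-2.6, 0, -1.5], "dr": [0, 0, 0], "grip": -0.65}, {"xyz": [-3, 0, 0], "dr": [0, 0, 0], "grip": -0.65}, {"xyz": [0, 0, 0], "dr": [0, 0, 0], "grip": -0.65}, {"xyz": [0, 0, 0], "dr": [0, 0, 0], "grip": -0.65}]}}

```text
time: 21.3
eef_pos: [0.4653, 0.2599, 0.1375]
tool_rot: [[1.0, -0.001, 0.001], [-0.001, -1.0, -0.0], [0.001, 0.0, -1.0]]
contact_force: [0.6, 0.3, 0.6]
opening: 0.0703
finger_force: 0.0
```

```bash
python3 - <<'E'
from h import *
s=st();c=camera("wrist");cv2.imwrite("pics/w11.png",c["img"])
print("ins flange",circ(c,[.531,.261],.065,.0305,dbg="d11"))
E
```

```text
t 21.3 p [0.4653 0.2599 0.1375] yaw -0.001 tilt [ 0.001 -0.   ] F [0.6 0.3 0.6] op 0.0703 ff 0.0
ins flange [5.302e-01 2.609e-01 3.020e-02 6.000e+01]
```

>>> {"op": "play_rows", "data": {"steps": [{"xyz": [-3, 0, 0], "dr": [0, 0, 0], "grip": -0.5}, {"xyz": [-3.5, 3, 0], "dr": [0, 0, 0], "grip": -0.3}, {"xyz": [-1, 4, 0], "dr": [0, 0, 0], "grip": -0.2}, {"xyz": [0, 4, 1], "dr": [0, 0, 0], "grip": -0.1}, {"xyz": [0, 3, 1], "dr": [0, 0, 0], "grip": -0.1}, {"xyz": [0, 0, 0], "dr": [0, 0, 0], "grip": -0.1}, {"xyz": [0, 0, 0], "dr": [0, 0, 0], "grip": -0.1}]}}

```text
time: 22.05
eef_pos: [0.3907, 0.1198, 0.1169]
tool_rot: [[1.0, -0.003, -0.0], [-0.003, -1.0, 0.0], [-0.0, -0.0, -1.0]]
contact_force: [0.3, 0.9, -0.1]
opening: 0.0471
finger_force: 0.0
```

```bash
python3 - <<'E'
from h import *
s=st();c=look("wrist",["dish"],.01,"w12")
print("dish",circ(c,[.431,.1187],.010,.017,dbg="d12"))
E
```

```text
t 22.05 p [0.3907 0.1198 0.1169] yaw -0.003 tilt [-0.  0.] F [ 0.3  0.9 -0.1] op 0.0471 ff 0.0
wrist dish [(0.85, [334.9, 226.2], 1245, [0.3624, 0.1055]), (0.76, [322.5, 147.5], 1376, [0.4316, 0.1165]), (0.71, [419.1, 230.5], 1206, [0.358, 0.0306])]
dish [4.30300e-01 1.16900e-01 1.69000e-02 5.89676e+01]
```

>>> {"op": "play_rows", "data": {"steps": [{"xyz": [2, 0.2, 1], "dr": [0, 0, 0], "grip": -0.1}, {"xyz": [2.05, 0.2, 2], "dr": [0, 0, 0], "grip": -0.1}, {"xyz": [0, 0, 3], "dr": [0, 0, 0], "grip": -0.1}, {"xyz": [0, 0, 3], "dr": [0, 0, 0], "grip": -0.1}, {"xyz": [0, 0, 0.7], "dr": [0, 0, 0], "grip": -0.1}, {"xyz": [0, 0, 0], "dr": [0, 0, 0], "grip": -0.1}, {"xyz": [0, 0, 0], "dr": [0, 0, 0], "grip": -0.1}]}}

```text
time: 22.85
eef_pos: [0.4311, 0.1167, 0.021]
tool_rot: [[1.0, -0.0, 0.001], [-0.0, -1.0, 0.0], [0.001, -0.0, -1.0]]
contact_force: [0.3, -0.2, -0.2]
opening: 0.047
finger_force: 0.0
```

>>> {"op": "play_rows", "data": {"steps": [{"xyz": [0, 0.08, 1], "dr": [0, 0, 0], "grip": -0.1}, {"xyz": [0, 0, 0.6], "dr": [0, 0, 0], "grip": -0.1}, {"xyz": [0, 0, 0], "dr": [0, 0, 0], "grip": 0}, {"xyz": [0, 0, 0], "dr": [0, 0, 0], "grip": 0.1}, {"xyz": [0, 0, 0], "dr": [0, 0, 0], "grip": 0.15}, {"xyz": [0, 0, 0], "dr": [0, 0, 0], "grip": 0.2}, {"xyz": [0, 0, 0], "dr": [0, 0, 0], "grip": 0.25}, {"xyz": [0, 0, 0], "dr": [0, 0, 0], "grip": 0.3}, {"xyz": [0, 0, 0], "dr": [0, 0, 0], "grip": 1}, {"xyz": [0, 0, 0], "dr": [0, 0, 0], "grip": 1}]}}

```text
time: 23.85
eef_pos: [0.4307, 0.1153, 0.0046]
tool_rot: [[1.0, -0.001, 0.001], [-0.001, -1.0, -0.0], [0.001, 0.0, -1.0]]
contact_force: [-4.4, -1.6, 18.6]
opening: 0.03
finger_force: 57.8
```

>>> {"op": "play_rows", "data": {"steps": [{"xyz": [0, 0, -0.2], "dr": [0, 0, 0], "grip": 1}, {"xyz": [0, 0, -1], "dr": [0, 0, 0], "grip": 1}, {"xyz": [0, 0, -3], "dr": [0, 0, 0], "grip": 1}, {"xyz": [0, 0, -4], "dr": [0, 0, 0], "grip": 1}, {"xyz": [-1, -1, -3.5], "dr": [0, 0, 0], "grip": 1}, {"xyz": [0, -4, -1.5], "dr": [0, 0, 0], "grip": 1}, {"xyz": [0, -4, 0], "dr": [0, 0, 0], "grip": 1}, {"xyz": [1, -4, 0], "dr": [0, 0, 0], "grip": 1}, {"xyz": [3.3, -1.4, 0], "dr": [0, 0, 0], "grip": 1}, {"xyz": [0, 0, 0], "dr": [0, 0, 0], "grip": 1}]}}

```text
time: 24.85
eef_pos: [0.466, 0.2613, 0.1366]
tool_rot: [[1.0, -0.0, 0.001], [-0.0, -1.0, 0.002], [0.001, -0.002, -1.0]]
contact_force: [-1.3, -1.3, -1.9]
opening: 0.0299
finger_force: 59.4
```

>>> {"op": "play_rows", "data": {"steps": [{"xyz": [0, 0, 0], "dr": [0, 0, 0], "grip": 1}]}}

```text
time: 24.95
eef_pos: [0.4635, 0.2593, 0.1361]
tool_rot: [[1.0, -0.001, -0.001], [-0.001, -1.0, 0.0], [-0.001, -0.0, -1.0]]
contact_force: [-0.4, -1.0, -0.3]
opening: 0.0298
finger_force: 59.4
```

```bash
python3 - <<'E'
from h import *
s=st();c=camera("wrist");cv2.imwrite("pics/w13.png",c["img"])
h=held(c,s,.0054,.017)
v=circ(c,[.5302,.2609],.065,.0305,dbg="d13");v2=circ(c,v[:2],.069,.0205,dbg="d13b",dark=True)
print("ins",v,v2,"move",np.round((v[:2]-h[:2])*100,3))
cv2.imwrite("pics/d13a.png",np.hstack([cv2.resize(x,(390,390)) for x in (cv2.imread("pics/d13.png"),cv2.imread("pics/dh.png"))]))
E
```

```text
t 24.95 p [0.4635 0.2593 0.1361] yaw -0.001 tilt [-0.001  0.   ] F [-0.4 -1.  -0.3] op 0.0298 ff 59.4
held rel TCP mm [1.23 1.11] [1.81000e-02 4.63327e+01]
ins [5.302e-01 2.609e-01 3.050e-02 6.000e+01] [5.305e-01 2.607e-01 2.980e-02 6.000e+01] move [6.55 0.05]
```

View pics/d13a.png

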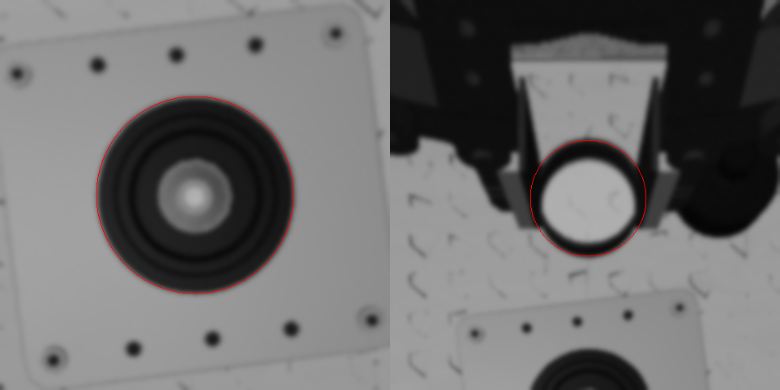

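w13: insert home in the stage, dish held level. Moving over and lowering in two stages.

>>> {"op": "play_rows", "data": {"steps": [{"xyz": [2.2, -0.05, 0], "dr": [0, 0, 0], "grip": 1}, {"xyz": [2.5, 0, 0], "dr": [0, 0, 0], "grip": 1}, {"xyz": [2, 0, 0], "dr": [0, 0, 0], "grip": 1}, {"xyz": [0, 0, 2], "dr": [0, 0, 0], "grip": 1}, {"xyz": [0, 0, 2], "dr": [0, 0, 0], "grip": 1}, {"xyz": [0, 0, 1], "dr": [0, 0, 0], "grip": 1}, {"xyz": [0, 0, 0], "dr": [0, 0, 0], "grip": 1}, {"xyz": [0, 0, 0], "dr": [0, 0, 0], "grip": 1}]}}

```text
time: 25.8
eef_pos: [0.5307, 0.2596, 0.0868]
tool_rot: [[1.0, -0.001, 0.0], [-0.001, -1.0, 0.0], [0.0, -0.0, -1.0]]
contact_force: [-0.3, 0.1, 0.1]
opening: 0.0298
finger_force: 59.4
```

>>> {"op": "play_rows", "data": {"steps": [{"xyz": [-0.03, -0.02, 0.5], "dr": [0, 0, 0], "grip": 1}, {"xyz": [0, 0, 0.4], "dr": [0, 0, 0], "grip": 1}, {"xyz": [0, 0, 0.3], "dr": [0, 0, 0], "grip": 1}, {"xyz": [0, 0, 0.2], "dr": [0, 0, 0], "grip": 1}, {"xyz": [0, 0, 0.1], "dr": [0, 0, 0], "grip": 1}, {"xyz": [0, 0, 0.1], "dr": [0, 0, 0], "grip": 1}, {"xyz": [0, 0, 0], "dr": [0, 0, 0], "grip": 1}]}}

```text
time: 26.5
eef_pos: [0.5304, 0.2598, 0.0699]
tool_rot: [[1.0, -0.001, -0.0], [-0.001, -1.0, 0.0], [-0.0, -0.0, -1.0]]
contact_force: [-0.5, 0.3, -0.7]
opening: 0.0298
finger_force: 59.4
```

>>> {"op": "play_rows", "data": {"steps": [{"xyz": [0, 0, 0.05], "dr": [0, 0, 0], "grip": 1}, {"xyz": [0, 0, 0.04], "dr": [0, 0, 0], "grip": 1}, {"xyz": [0, 0, 0], "dr": [0, 0, 0], "grip": 1}]}}

```text
time: 26.8
eef_pos: [0.5305, 0.2599, 0.0697]
tool_rot: [[1.0, -0.001, 0.0], [-0.001, -1.0, -0.0], [0.0, 0.0, -1.0]]
contact_force: [-4.3, -2.3, 11.9]
opening: 0.0303
finger_force: 60.9
```

Contact at 0.0697 (home expected at 0.0696). Release, back off, and check.

>>> {"op": "play_rows", "data": {"steps": [{"xyz": [0, 0, -0.05], "dr": [0, 0, 0], "grip": 0.3}, {"xyz": [0, 0, 0], "dr": [0, 0, 0], "grip": 0.1}, {"xyz": [0, 0, 0], "dr": [0, 0, 0], "grip": -0.1}, {"xyz": [0, 0, 0], "dr": [0, 0, 0], "grip": -0.1}, {"xyz": [0, 0, -0.5], "dr": [0, 0, 0], "grip": -0.1}, {"xyz": [0, 0, -2], "dr": [0, 0, 0], "grip": -0.2}, {"xyz": [-2, 0, -4], "dr": [0, 0, 0], "grip": -0.3}, {"xyz": [-4.7, 0, 0], "dr": [0, 0, 0], "grip": -0.35}, {"xyz": [0, 0, 0], "dr": [0, 0, 0], "grip": -0.35}, {"xyz": [0, 0, 0], "dr": [0, 0, 0], "grip": -0.35}]}}

```text
time: 27.8
eef_pos: [0.4631, 0.2598, 0.1352]
tool_rot: [[1.0, -0.0, 0.001], [-0.0, -1.0, -0.0], [0.001, 0.0, -1.0]]
contact_force: [0.2, -0.4, 0.3]
opening: 0.0579
finger_force: 0.0
```

```bash
python3 - <<'E'
from h import *
s=st();c=look("wrist",["dish","dish_insert"],.075,"w14")
print("ins",circ(c,[.5302,.2609],.065,.0305,dbg="d14"))
# dish: bright glass inside black wall: inner bottom edge
print("dish glass",circ(c,[.5302,.2609],.0655,.0155,dark=False,dbg="d14b"),"rim",circ(c,[.5302,.2609],.075,.017,dbg="d14c"))
cv2.imwrite("pics/d14a.png",np.hstack([cv2.imread("pics/d14c.png")[80:400,80:400],cv2.resize(c["img"][60:260,220:420],(320,320))]))
E
```

```text
t 27.8 p [0.4631 0.2598 0.1352] yaw -0.0 tilt [ 0.001 -0.   ] F [ 0.2 -0.4  0.3] op 0.0579 ff 0.0
wrist dish [(0.88, [316.7, 114.3], 2241, [0.5303, 0.2612]), (0.86, [542.3, 290.1], 1028, [0.4003, 0.0887]), (0.71, [463.5, 278.8], 469, [0.41, 0.1503]), (0.19, [224.7, 250.3], 1203, [0.4338, 0.3294])]
wrist dish_insert [(0.64, [317.4, 88.6], 4339, [0.5461, 0.2607])]
ins [5.302e-01 2.609e-01 3.050e-02 6.000e+01]
dish glass [5.30e-01 2.61e-01 1.54e-02 6.00e+01] rim [5.30700e-01 2.59700e-01 2.91000e-02 4.89176e+01]
```

View pics/d14a.png

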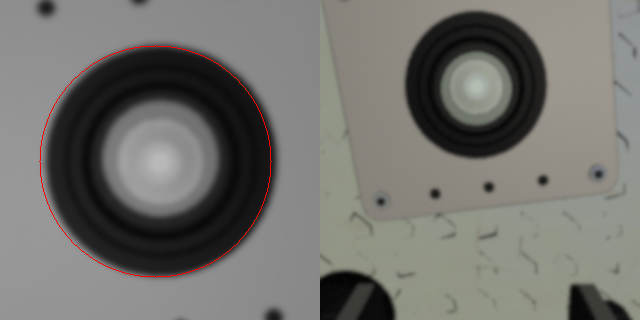

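>>> {"op": "play_rows", "data": {"steps": [{"xyz": [-3.5, 0, 0], "dr": [0, 0, 0], "grip": -0.35}, {"xyz": [-3.5, 3, 0], "dr": [0, 0, 0], "grip": -0.35}, {"xyz": [-0.5, 4.5, 0], "dr": [0, 0, 0], "grip": -0.35}, {"xyz": [0, 4.5, 0], "dr": [0, 0, 0], "grip": -0.35}, {"xyz": [0, 4.5, 0], "dr": [0, 0, 0], "grip": -0.35}, {"xyz": [0, 4.5, 0], "dr": [0, 0, 0], "grip": -0.35}, {"xyz": [0, 4.5, 1], "dr": [0, 0, 0], "grip": -0.35}, {"xyz": [0, 0, 1], "dr": [0, 0, 0], "grip": -0.35}, {"xyz": [0, 0, 0], "dr": [0, 0, 0], "grip": -0.35}, {"xyz": [0, 0, 0], "dr": [0, 0, 0], "grip": -0.35}]}}

```text
time: 28.95
eef_pos: [0.3884, 0.0058, 0.1146]
tool_rot: [[1.0, -0.0, -0.0], [-0.0, -1.0, 0.001], [-0.0, -0.001, -1.0]]
contact_force: [0.9, 1.1, 0.4]
opening: 0.0575
finger_force: 0.0
```

```bash
python3 - <<'E'
from h import *
s=st();c=look("wrist",["ring"],.01,"w15")
print("ring",circ(c,ray(c,masks_of(c,"ring")[0]["xy"],.01),.010,.023,dbg="d15"))
print("hole",circ(c,ray(c,masks_of(c,"ring")[0]["xy"],.01),.010,.012,dbg="d15b",dark=False))
E
```

```text
t 28.95 p [0.3884 0.0058 0.1146] yaw -0.0 tilt [-0.     0.001] F [0.9 1.1 0.4] op 0.0575 ff 0.0
wrist ring [(0.62, [336.9, 140.5], 1919, [0.4351, -0.009])]
ring [ 4.32300e-01 -1.00000e-04  2.31000e-02  3.18561e+01]
hole [ 4.32600e-01 -0.00000e+00  1.14000e-02  4.21666e+01]
```

w14: the dish sits level, concentric in the insert (glass centre 0.5300,0.2610 against insert 0.5302,0.2609). The ring is at (0.4324,0.000). Going down on it in stages because the gear is near.

>>> {"op": "play_rows", "data": {"steps": [{"xyz": [2.2, 0.3, 1], "dr": [0, 0, 0], "grip": -0.35}, {"xyz": [2.2, 0.4, 1], "dr": [0, 0, 0], "grip": -0.35}, {"xyz": [0, 0, 2], "dr": [0, 0, 0], "grip": -0.35}, {"xyz": [0, 0, 2], "dr": [0, 0, 0], "grip": -0.35}, {"xyz": [0, 0, 0], "dr": [0, 0, 0], "grip": -0.35}, {"xyz": [0, 0, 0], "dr": [0, 0, 0], "grip": -0.35}]}}

```text
time: 29.75
eef_pos: [0.4321, -0.0016, 0.055]
tool_rot: [[1.0, -0.0, -0.0], [-0.0, -1.0, 0.0], [-0.0, -0.0, -1.0]]
contact_force: [0.2, 0.0, 0.1]
opening: 0.0575
finger_force: 0.0
```

>>> {"op": "play_rows", "data": {"steps": [{"xyz": [0, 0, 1], "dr": [0, 0, 0], "grip": -0.35}, {"xyz": [0, 0, 1], "dr": [0, 0, 0], "grip": -0.35}, {"xyz": [0, 0, 1], "dr": [0, 0, 0], "grip": -0.35}, {"xyz": [0, 0, 0], "dr": [0, 0, 0], "grip": -0.35}, {"xyz": [0, 0, 0], "dr": [0, 0, 0], "grip": -0.35}]}}

```text
time: 30.25
eef_pos: [0.4319, -0.002, 0.0243]
tool_rot: [[1.0, -0.001, -0.001], [-0.001, -1.0, 0.0], [-0.001, -0.0, -1.0]]
contact_force: [0.2, -0.9, 0.2]
opening: 0.0575
finger_force: 0.0
```

>>> {"op": "play_rows", "data": {"steps": [{"xyz": [0.08, -0.08, 1], "dr": [0, 0, 0], "grip": -0.35}, {"xyz": [0, 0, 0.9], "dr": [0, 0, 0], "grip": -0.35}, {"xyz": [0, 0, 0.35], "dr": [0, 0, 0], "grip": -0.25}, {"xyz": [0, 0, 0], "dr": [0, 0, 0], "grip": -0.15}, {"xyz": [0, 0, 0], "dr": [0, 0, 0], "grip": -0.05}, {"xyz": [0, 0, 0], "dr": [0, 0, 0], "grip": 0.05}, {"xyz": [0, 0, 0], "dr": [0, 0, 0], "grip": 0.2}, {"xyz": [0, 0, 0], "dr": [0, 0, 0], "grip": 1}, {"xyz": [0, 0, 0], "dr": [0, 0, 0], "grip": 1}, {"xyz": [0, 0, 0], "dr": [0, 0, 0], "grip": 1}]}}

```text
time: 31.25
eef_pos: [0.4329, -0.0013, 0.0023]
tool_rot: [[1.0, -0.001, 0.0], [-0.001, -1.0, -0.0], [0.0, 0.0, -1.0]]
contact_force: [-2.3, 0.5, 6.4]
opening: 0.0424
finger_force: 61.6
```

>>> {"op": "play_rows", "data": {"steps": [{"xyz": [0, 0, -0.5], "dr": [0, 0, 0], "grip": 1}, {"xyz": [0, 0, -3], "dr": [0, 0, 0], "grip": 1}, {"xyz": [0, 0, -4], "dr": [0, 0, 0], "grip": 1}, {"xyz": [-1, 0, -4], "dr": [0, 0, 0], "grip": 1}, {"xyz": [-2, -3, -2], "dr": [0, 0, 0], "grip": 1}, {"xyz": [0, -4.5, 0], "dr": [0, 0, 0], "grip": 1}, {"xyz": [0, -4.5, 0], "dr": [0, 0, 0], "grip": 1}, {"xyz": [0, -4.5, 0], "dr": [0, 0, 0], "grip": 1}, {"xyz": [0, -4.5, 0], "dr": [0, 0, 0], "grip": 1}, {"xyz": [2, -4, 0], "dr": [0, 0, 0], "grip": 1}]}}

```text
time: 32.25
eef_pos: [0.4217, 0.2509, 0.1376]
tool_rot: [[1.0, 0.001, 0.0], [0.001, -1.0, -0.0], [0.0, 0.0, -1.0]]
contact_force: [1.5, -0.6, 0.6]
opening: 0.0425
finger_force: 61.8
```

>>> {"op": "play_rows", "data": {"steps": [{"xyz": [4, -1.1, 0], "dr": [0, 0, 0], "grip": 1}, {"xyz": [0, 0, 0], "dr": [0, 0, 0], "grip": 1}, {"xyz": [0, 0, 0], "dr": [0, 0, 0], "grip": 1}]}}

```text
time: 32.55
eef_pos: [0.4632, 0.2598, 0.1368]
tool_rot: [[1.0, -0.001, -0.001], [-0.001, -1.0, 0.0], [-0.001, -0.0, -1.0]]
contact_force: [-1.0, -0.0, -0.9]
opening: 0.0425
finger_force: 61.8
```

```bash
python3 - <<'E'
from h import *
s=st();c=camera("wrist");cv2.imwrite("pics/w16.png",c["img"])
h=held(c,s,.0077,.023)
p=s["eef_pos"];print("hole rel",np.round((circ(c,p[:2],p[2]+.0077,.012,dark=False)[:3]-[p[0],p[1],0])*1000,2))
print("ins",circ(c,[.5302,.2609],.065,.0305),"glass",circ(c,[.5302,.2609],.0655,.0155,dark=False))
E
```

```text
t 32.55 p [0.4632 0.2598 0.1368] yaw -0.001 tilt [-0.001  0.   ] F [-1.  -0.  -0.9] op 0.0425 ff 61.8
held rel TCP mm [1.14 1.03] [2.40000e-02 3.84721e+01]
hole rel [ 1.04  1.03 11.1 ]
ins [5.302e-01 2.609e-01 3.050e-02 6.000e+01] glass [5.297e-01 2.615e-01 1.520e-02 6.000e+01]
```

>>> {"op": "play_rows", "data": {"steps": [{"xyz": [2.2, 0, 0], "dr": [0, 0, 0], "grip": 1}, {"xyz": [2.5, 0, 0], "dr": [0, 0, 0], "grip": 1}, {"xyz": [2, 0, 0], "dr": [0, 0, 0], "grip": 1}, {"xyz": [0, 0, 2], "dr": [0, 0, 0], "grip": 1}, {"xyz": [0, 0, 2], "dr": [0, 0, 0], "grip": 1}, {"xyz": [0, 0, 0.8], "dr": [0, 0, 0], "grip": 1}, {"xyz": [0, 0, 0], "dr": [0, 0, 0], "grip": 1}, {"xyz": [0, 0, 0], "dr": [0, 0, 0], "grip": 1}]}}

```text
time: 33.4
eef_pos: [0.5302, 0.2597, 0.09]
tool_rot: [[1.0, -0.001, 0.001], [-0.001, -1.0, 0.0], [0.001, -0.0, -1.0]]
contact_force: [0.1, -0.3, -0.1]
opening: 0.0427
finger_force: 61.8
```

>>> {"op": "play_rows", "data": {"steps": [{"xyz": [0.02, -0.02, 0.5], "dr": [0, 0, 0], "grip": 1}, {"xyz": [0, 0, 0.5], "dr": [0, 0, 0], "grip": 1}, {"xyz": [0, 0, 0.3], "dr": [0, 0, 0], "grip": 1}, {"xyz": [0, 0, 0.2], "dr": [0, 0, 0], "grip": 1}, {"xyz": [0, 0, 0.1], "dr": [0, 0, 0], "grip": 1}, {"xyz": [0, 0, 0.05], "dr": [0, 0, 0], "grip": 1}, {"xyz": [0, 0, 0], "dr": [0, 0, 0], "grip": 1}]}}

```text
time: 34.1
eef_pos: [0.5304, 0.2598, 0.0733]
tool_rot: [[1.0, -0.001, 0.0], [-0.001, -1.0, -0.0], [0.0, 0.0, -1.0]]
contact_force: [-6.1, -4.0, 13.4]
opening: 0.0426
finger_force: 64.1
```

Ring home at 0.0733. Release and go to view the cover.

>>> {"op": "play_rows", "data": {"steps": [{"xyz": [0, 0, -0.05], "dr": [0, 0, 0], "grip": 0.1}, {"xyz": [0, 0, 0], "dr": [0, 0, 0], "grip": -0.1}, {"xyz": [0, 0, 0], "dr": [0, 0, 0], "grip": -0.3}, {"xyz": [0, 0, 0], "dr": [0, 0, 0], "grip": -0.3}, {"xyz": [0, 0, -0.5], "dr": [0, 0, 0], "grip": -0.3}, {"xyz": [0, 0, -3], "dr": [0, 0, 0], "grip": -0.2}, {"xyz": [-2, 0, -3], "dr": [0, 0, 0], "grip": 0}, {"xyz": [-4.7, 0, 0], "dr": [0, 0, 0], "grip": 0.2}, {"xyz": [0, 0, 0], "dr": [0, 0, 0], "grip": 0.2}, {"xyz": [0, 0, 0], "dr": [0, 0, 0], "grip": 0.2}]}}

```text
time: 35.1
eef_pos: [0.4631, 0.2599, 0.1387]
tool_rot: [[1.0, -0.0, 0.001], [-0.0, -1.0, -0.0], [0.001, 0.0, -1.0]]
contact_force: [0.8, -0.6, 0.5]
opening: 0.0344
finger_force: 0.0
```

```bash
python3 - <<'E'
from h import *
s=st();c=look("wrist",["ring"],.081,"w17")
print("ins",circ(c,[.5302,.2609],.065,.0305),"ring",circ(c,[.5302,.2609],.081,.023,dark=False,dbg="d17"),"ringhole",circ(c,[.5302,.2609],.081,.012,dark=True))
E
```

```text
t 35.1 p [0.4631 0.2599 0.1387] yaw -0.0 tilt [ 0.001 -0.   ] F [ 0.8 -0.6  0.5] op 0.0344 ff 0.0
wrist ring [(0.84, [329.3, 101.6], 3004, [0.5381, 0.2532])]
ins [5.302e-01 2.609e-01 3.050e-02 6.000e+01] ring [5.302e-01 2.609e-01 2.300e-02 6.000e+01] ringhole [5.18400e-01 2.72600e-01 1.24000e-02 1.82607e+01]
```

>>> {"op": "play_rows", "data": {"steps": [{"xyz": [-4, -2, 0], "dr": [0, 0, 0], "grip": 0.2}, {"xyz": [-4, -3, 0], "dr": [0, 0, 0], "grip": 0.2}, {"xyz": [-2.5, -3, 0], "dr": [0, 0, 0], "grip": 0.2}, {"xyz": [0, 0, 0], "dr": [0, 0, 0], "grip": 0.2}, {"xyz": [0, 0, 0], "dr": [0, 0, 0], "grip": 0.2}]}}

```text
time: 35.7
eef_pos: [0.3586, 0.3407, 0.138]
tool_rot: [[1.0, -0.0, -0.0], [-0.0, -1.0, 0.0], [-0.0, -0.0, -1.0]]
contact_force: [0.6, -1.3, 0.4]
opening: 0.0343
finger_force: 0.0
```

```bash
python3 - <<'E'
from h import *
s=st();c=look("wrist",["cover"],.0235,"w18")
v=circ(c,[.397,.340],.002,.0297);print("base",v,"roof",circ(c,[.397,.340],.0235,.0297,dbg="d18"))
for d in(True,False):print("knob",circ(c,[.397,.340],.0405,.009,dark=d,dbg="d18k"))
E
```

```text
t 35.7 p [0.3586 0.3407 0.138 ] yaw -0.0 tilt [-0.  0.] F [ 0.6 -1.3  0.4] op 0.0343 ff 0.0
wrist cover []
base [3.901e-01 3.418e-01 3.120e-02 6.000e+01] roof [3.930e-01 3.422e-01 2.860e-02 6.000e+01]
knob [4.10800e-01 3.20600e-01 1.90000e-03 2.85618e+01]
knob [0.4087 0.3329 0.0086 5.5211]
```

Ring concentric (0.5302,0.2609, r 23.0). For the cover I'll look from straight above so the silhouette is symmetric.

>>> {"op": "play_rows", "data": {"steps": [{"xyz": [-1.7, 0, 0], "dr": [0, 0, 0], "grip": 0.2}, {"xyz": [-1.6, 0, 0], "dr": [0, 0, 0], "grip": 0.2}, {"xyz": [0, 0, 0], "dr": [0, 0, 0], "grip": 0.2}, {"xyz": [0, 0, 0], "dr": [0, 0, 0], "grip": 0.2}]}}

```text
time: 36.2
eef_pos: [0.3253, 0.3398, 0.1382]
tool_rot: [[1.0, -0.001, 0.0], [-0.001, -1.0, -0.0], [0.0, 0.0, -1.0]]
contact_force: [-0.1, -0.4, -0.1]
opening: 0.0344
finger_force: 0.0
```

```bash
python3 - <<'E'
from h import *
s=st();c=look("wrist",["cover"],.0235,"w19")
M=np.array(c["camera_from_world"]);print(np.round(-M[:3,:3].T@M[:3,3],4))
for z in(.002,.0235):print(z,circ(c,[.392,.342],z,.0297,dbg="d19"))
E
```

```text
t 36.2 p [0.3253 0.3398 0.1382] yaw -0.001 tilt [ 0. -0.] F [-0.1 -0.4 -0.1] op 0.0344 ff 0.0
wrist cover [(0.82, [315.9, 113.3], 4152, [0.3935, 0.342])]
[0.3921 0.3405 0.2814]
0.002 [3.923e-01 3.414e-01 3.150e-02 6.000e+01]
0.0235 [3.934e-01 3.415e-01 2.880e-02 6.000e+01]
```

```bash
sed -i 's/.clip(0,60).mean()/.clip(0,400).mean()/' h.py; python3 - <<'E'
from h import *
s=st();c=camera("wrist")
for z in(.002,.0235):print(z,circ(c,[.392,.342],z,.0297,dbg="d19"))
# knob: contrast-stretched radial search on plane .0405
c2=dict(c);g=c["img"].astype(float);c2["img"]=(g*6).clip(0,255).astype(np.uint8)
for d in(True,False):print("knob",circ(c2,[.393,.3415],.0405,.009,dark=d),circ(c2,[.393,.3415],.0235,.028,dark=d))
E
```

```text
t 36.3 p [0.3258 0.3399 0.1382] yaw -0.002 tilt [0. 0.] F [-0.2 -0.3 -0.1] op 0.0343 ff 0.0
0.002 [3.928000e-01 3.417000e-01 3.140000e-02 1.029204e+02]
0.0235 [3.92800e-01 3.41600e-01 2.90000e-02 1.09532e+02]
knob [3.92700e-01 3.41700e-01 9.30000e-03 6.95385e+01] [3.929000e-01 3.416000e-01 2.790000e-02 1.495929e+02]
knob [3.92700e-01 3.41700e-01 7.20000e-03 8.14346e+01] [3.93000e-01 3.41500e-01 2.63000e-02 5.57148e+01]
```

Cover and knob agree at (0.3928,0.3416); the TCP goal is (0.3931,0.3406).

>>> {"op": "play_rows", "data": {"steps": [{"xyz": [3.4, -0.07, 0], "dr": [0, 0, 0], "grip": 0.2}, {"xyz": [3.3, 0, 1], "dr": [0, 0, 0], "grip": 0.2}, {"xyz": [0, 0, 3], "dr": [0, 0, 0], "grip": 0.2}, {"xyz": [0, 0, 3], "dr": [0, 0, 0], "grip": 0.2}, {"xyz": [0, 0, 1.4], "dr": [0, 0, 0], "grip": 0.2}, {"xyz": [0, 0, 0], "dr": [0, 0, 0], "grip": 0.2}, {"xyz": [0, 0, 0], "dr": [0, 0, 0], "grip": 0.2}]}}

```text
time: 37.05
eef_pos: [0.3926, 0.3412, 0.0549]
tool_rot: [[1.0, -0.001, 0.0], [-0.001, -1.0, 0.001], [0.0, -0.001, -1.0]]
contact_force: [0.0, 0.0, -0.3]
opening: 0.034
finger_force: 0.0
```

>>> {"op": "play_rows", "data": {"steps": [{"xyz": [0.05, 0.06, 1], "dr": [0, 0, 0], "grip": 0.2}, {"xyz": [0, 0, 1], "dr": [0, 0, 0], "grip": 0.2}, {"xyz": [0, 0, 0.6], "dr": [0, 0, 0], "grip": 0.3}, {"xyz": [0, 0, 0], "dr": [0, 0, 0], "grip": 0.4}, {"xyz": [0, 0, 0], "dr": [0, 0, 0], "grip": 0.5}, {"xyz": [0, 0, 0], "dr": [0, 0, 0], "grip": 0.6}, {"xyz": [0, 0, 0], "dr": [0, 0, 0], "grip": 0.7}, {"xyz": [0, 0, 0], "dr": [0, 0, 0], "grip": 1}, {"xyz": [0, 0, 0], "dr": [0, 0, 0], "grip": 1}, {"xyz": [0, 0, 0], "dr": [0, 0, 0], "grip": 1}]}}

```text
time: 38.05
eef_pos: [0.3931, 0.3402, 0.0284]
tool_rot: [[1.0, -0.001, 0.0], [-0.001, -1.0, 0.0], [0.0, -0.0, -1.0]]
contact_force: [-2.2, -0.9, 6.6]
opening: 0.0149
finger_force: 58.5
```

>>> {"op": "play_rows", "data": {"steps": [{"xyz": [0, 0, -0.5], "dr": [0, 0, 0], "grip": 1}, {"xyz": [0, 0, -3], "dr": [0, 0, 0], "grip": 1}, {"xyz": [0, 0, -4], "dr": [0, 0, 0], "grip": 1}, {"xyz": [0, 0, -4], "dr": [0, 0, 0], "grip": 1}, {"xyz": [1, 2, -2.6], "dr": [0, 0, 0], "grip": 1}, {"xyz": [3, 3, 0], "dr": [0, 0, 0], "grip": 1}, {"xyz": [3, 3, 0], "dr": [0, 0, 0], "grip": 1}, {"xyz": [0, 0, 0], "dr": [0, 0, 0], "grip": 1}, {"xyz": [0, 0, 0], "dr": [0, 0, 0], "grip": 1}]}}

```text
time: 38.95
eef_pos: [0.4633, 0.2591, 0.1692]
tool_rot: [[1.0, -0.003, -0.0], [-0.003, -1.0, 0.0], [-0.0, -0.0, -1.0]]
contact_force: [-0.2, -0.7, 0.3]
opening: 0.0143
finger_force: 58.7
```

```bash
python3 - <<'E'
from h import *
s=st();c=camera("wrist");cv2.imwrite("pics/w20.png",c["img"]);p=s["eef_pos"]
print("roof rel",np.round((circ(c,p[:2],p[2]-.0049,.028)[:3]-[p[0],p[1],0])*1000,2))
c2=dict(c);c2["img"]=(c["img"].astype(float)*6).clip(0,255).astype(np.uint8)
print("roof rel x6",np.round((circ(c2,p[:2],p[2]-.0049,.028)[:3]-[p[0],p[1],0])*1000,2))
print("ins",circ(c,[.5302,.2609],.065,.0305),"ring",circ(c,[.5302,.2609],.081,.023,dark=False),circ(c,[.5302,.2609],.081,.012,dark=True))
E
```

```text
t 38.95 p [0.4633 0.2591 0.1692] yaw -0.003 tilt [-0.  0.] F [-0.2 -0.7  0.3] op 0.0143 ff 58.7
roof rel [ 7.7   0.96 26.3 ]
roof rel x6 [ 8.1   1.06 25.2 ]
ins [5.304000e-01 2.611000e-01 3.010000e-02 1.013792e+02] ring [5.30200e-01 2.60900e-01 2.29000e-02 7.72945e+01] [5.4250e-01 2.7290e-01 1.1900e-02 2.4608e+01]
```

>>> {"op": "play_rows", "data": {"steps": [{"xyz": [2.2, -0.1, 0], "dr": [0, 0, -0.003], "grip": 1}, {"xyz": [2.5, 0, 0], "dr": [0, 0, 0], "grip": 1}, {"xyz": [2, 0, 0], "dr": [0, 0, 0], "grip": 1}, {"xyz": [0, 0, 2], "dr": [0, 0, 0], "grip": 1}, {"xyz": [0, 0, 2], "dr": [0, 0, 0], "grip": 1}, {"xyz": [0, 0, 1.3], "dr": [0, 0, 0], "grip": 1}, {"xyz": [0, 0, 0], "dr": [0, 0, 0], "grip": 1}, {"xyz": [0, 0, 0], "dr": [0, 0, 0], "grip": 1}]}}

```text
time: 39.8
eef_pos: [0.5297, 0.2617, 0.1166]
tool_rot: [[1.0, 0.003, 0.0], [0.003, -1.0, 0.0], [0.0, -0.0, -1.0]]
contact_force: [0.3, -0.3, 0.3]
opening: 0.0149
finger_force: 58.7
```

>>> {"op": "play_rows", "data": {"steps": [{"xyz": [0.09, 0.17, 0], "dr": [0, 0, 0.003], "grip": 1}, {"xyz": [0, 0, 0.6], "dr": [0, 0, 0], "grip": 1}, {"xyz": [0, 0, 0.6], "dr": [0, 0, 0], "grip": 1}, {"xyz": [0, 0, 0.4], "dr": [0, 0, 0], "grip": 1}, {"xyz": [0, 0, 0], "dr": [0, 0, 0], "grip": 1}, {"xyz": [0, 0, 0], "dr": [0, 0, 0], "grip": 1}]}}

```text
time: 40.4
eef_pos: [0.5307, 0.2594, 0.0999]
tool_rot: [[1.0, -0.001, -0.0], [-0.001, -1.0, 0.0], [-0.0, -0.0, -1.0]]
contact_force: [-1.0, -0.7, -0.2]
opening: 0.0146
finger_force: 58.7
```

>>> {"op": "play_rows", "data": {"steps": [{"xyz": [0, -0.06, 0], "dr": [0, 0, 0], "grip": 1}, {"xyz": [0, 0, 0.1], "dr": [0, 0, 0], "grip": 1}, {"xyz": [0, 0, 0.1], "dr": [0, 0, 0], "grip": 1}, {"xyz": [0, 0, 0.1], "dr": [0, 0, 0], "grip": 1}, {"xyz": [0, 0, 0.1], "dr": [0, 0, 0], "grip": 1}, {"xyz": [0, 0, 0], "dr": [0, 0, 0], "grip": 1}]}}

```text
time: 41.0
eef_pos: [0.5307, 0.2599, 0.0959]
tool_rot: [[1.0, -0.001, -0.0], [-0.001, -1.0, -0.0], [-0.0, 0.0, -1.0]]
contact_force: [0.7, 0.2, -1.3]
opening: 0.0148
finger_force: 58.7
```

Below the collar's top with no force; continue to the flange.

>>> {"op": "play_rows", "data": {"steps": [{"xyz": [0, 0, 0.1], "dr": [0, 0, 0], "grip": 1}, {"xyz": [0, 0, 0.1], "dr": [0, 0, 0], "grip": 1}, {"xyz": [0, 0, 0.1], "dr": [0, 0, 0], "grip": 1}, {"xyz": [0, 0, 0], "dr": [0, 0, 0], "grip": 1}]}}

```text
time: 41.4
eef_pos: [0.5309, 0.2599, 0.0934]
tool_rot: [[1.0, -0.001, 0.0], [-0.001, -1.0, -0.0], [0.0, 0.0, -1.0]]
contact_force: [-3.1, -1.6, 7.3]
opening: 0.0147
finger_force: 59.4
```

Home at 0.0934 with 7 N. Release and back off.

>>> {"op": "play_rows", "data": {"steps": [{"xyz": [0, 0, -0.03], "dr": [0, 0, 0], "grip": 0.5}, {"xyz": [0, 0, 0], "dr": [0, 0, 0], "grip": 0.2}, {"xyz": [0, 0, 0], "dr": [0, 0, 0], "grip": 0.2}, {"xyz": [0, 0, 0], "dr": [0, 0, 0], "grip": 0.2}, {"xyz": [0, 0, -1], "dr": [0, 0, 0], "grip": 0.2}, {"xyz": [0, 0, -3], "dr": [0, 0, 0], "grip": 0.2}, {"xyz": [-2, 0, -4], "dr": [0, 0, 0], "grip": 0.2}, {"xyz": [-4.7, 0, 0], "dr": [0, 0, 0], "grip": 0.2}, {"xyz": [0, 0, 0], "dr": [0, 0, 0], "grip": 0.2}, {"xyz": [0, 0, 0], "dr": [0, 0, 0], "grip": 0.2}]}}

```text
time: 42.4
eef_pos: [0.4635, 0.26, 0.1744]
tool_rot: [[1.0, -0.0, 0.001], [-0.0, -1.0, -0.0], [0.001, 0.0, -1.0]]
contact_force: [-0.5, -0.1, 0.0]
opening: 0.0341
finger_force: 0.0
```

```bash
python3 - <<'E'
from h import *
s=st();c=look("wrist",["cover"],.0885,"w21")
c2=dict(c);c2["img"]=(c["img"].astype(float)*6).clip(0,255).astype(np.uint8)
for im in (c,c2):print("outline@flange",circ(im,[.5304,.2611],.065,.0305),"roof",circ(im,[.5304,.2611],.0885,.028),"knob",circ(im,[.5304,.2611],.1055,.009))
c=camera("top")
for t in ["cover","slide_insert","oil_bottle","objective_case"]:
    print(t,[(round(m["conf"],2),np.round(m["xy"]).tolist()) for m in masks_of(c,t)])
E
```

```text
t 42.4 p [0.4635 0.26   0.1744] yaw -0.0 tilt [ 0.001 -0.   ] F [-0.5 -0.1  0. ] op 0.0341 ff 0.0
wrist cover [(0.6, [314.3, 114.9], 5127, [0.5305, 0.2632])]
outline@flange [5.30800e-01 2.61000e-01 3.19000e-02 1.02507e+02] roof [5.3070e-01 2.6100e-01 2.9000e-02 1.1032e+02] knob [5.18400e-01 2.75800e-01 8.30000e-03 2.42666e+01]
outline@flange [5.309000e-01 2.610000e-01 3.100000e-02 1.912899e+02] roof [5.308000e-01 2.610000e-01 2.810000e-02 1.940355e+02] knob [5.30700e-01 2.61000e-01 9.20000e-03 7.47771e+01]
cover [(0.76, [222.0, 187.0])]
slide_insert [(0.69, [450.0, 241.0])]
oil_bottle [(0.22, [448.0, 244.0])]
objective_case [(0.65, [398.0, 246.0])]
```

The cover sits level: roof and knob are concentric at (0.5308,0.2610), and the apparent radii match the home height. No move came near the bystanders.

```bash
python3 -c "
from cell import *
print(hand_in())"
```

```text
the job is handed in; nothing more can be done
None
```

The changeover is done and handed in at about 42 s: the slide insert is parked in the stand, and the dish insert, dish, ring and cover are each seated home in the stage and released. The dish stayed level, and the bottle and case were left where they stood (the last top-camera check found the case but did not clearly pick out the bottle).

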